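# Knock the spring pins home on an acrylic test cell

## Robot

A 6-joint arm with a two-finger parallel gripper is mounted at the origin on the work surface. World frame = base frame: x ahead of the robot, y to its left, z up, the work surface at z = 0. Lengths are in m, angles in rad, forces in N, time in s.
With the tool pointing down it reaches from about 0.325 to 0.925 m from the base axis. Payload 3.1 kg.
Tool frame: the origin (TCP) lies midway between the tips of the shut fingers; the grasp point (between the pads) lies 19 mm behind it; z points along the fingers, y is the line along which they close (so a half turn about z gives the same grasp; the last joint's range is limited). The gripper opens to 85 mm and grips with 20 to 120 N. Pads are 22 mm wide; open, the fingers measure 114 mm over their backs; the gripper's body (76 mm by 85 mm) begins 54 mm behind the grasp point. The pads swing forward as they close: fully open they stand 13 mm farther back than shut.
Start: joints at [1.008, 0.217, 1.613, -0, 1.311, -0.112], TCP at [0.272, 0.563, 0.231] pointing down, gripper open.
Joint ranges: [-2.75, 2.75], [-0.78, 2.1], [0.31, 2.55], [-1.13, 4.27], [0.13, 2.63], [-2.58, 2.58]. Speed limits (rad/s): [2.79, 2.79, 3.14, 3.14, 3.14, 3.14].

## Interface

Orientations are given as a unit quaternion [x, y, z, w].
In Python, from bench import monitor, snapshot, camera_params, env, recognise, masks_of, place_of gives the robot as it stands.
- The arm moves only by the tool carry_out, never from a script. Its argument "deltas" is a list that holds one entry, the list of rows, each a list of 6 numbers: the shift along the tool's x, y, z in units of 40 mm (1.0 is 40 mm), then the turn, a rotation vector about the tool's x, y, z in units of 10 degrees (1.0 is 10 degrees). In form: [[[x, y, z, wx, wy, wz], ...]]. A call has 1 to 8 rows; each row is the pose to reach, as a shift and turn from the pose commanded when the call began, along the tool's axes at that moment; what a row does not reach only later rows make up. A row lasts 1/8 s, in which the tool goes at most 62.5 mm and 10.7 degrees, less where a joint would pass 70% of its speed; a pose out of reach is approached as far as the arm can. A call with a gripper value outside its range is refused whole. "grip" is the finger opening in mm, from 0 to 85.4, set as the call begins (left out, the last holds). The fingers move at their own pace and stop on an object; the grip force is fixed at half the most. Time passes only in rows, so rows that repeat a pose let the fingers close. It gives the time, the measured TCP pose, the force, the opening and the grip force at its end, in the units of the state.
- monitor.get_state(): the state, without advancing time (a new reading comes with each control period).
- snapshot(name): name is "scene" or "side" or "wrist"; returns the picture (400x640x3 uint8, red, green, blue); there is no depth.
- camera_params(name): a dict with "fovy" (degrees; the focal length in pixels is half the picture's height over the tangent of half this angle, whatever the lens; pixels are square), "cx", "cy" (the principal point, pixels), "eye" and "attitude" of the camera in the world. Camera axes: x right, y down, z forward; pixel columns grow to the right and rows downward; lengths in m; the calibration is good to about 2 mm. A picture is of the moment at which its call begins: read the wrist's pose just before it. camera_params takes no time and is no camera call; for the wrist camera it gives the pose at the moment of the call.
- env.finish_job(): hands the job in; it is judged then, once.
Trained networks look in the newest picture that a camera, given by its name, has taken for a name from the list of things; names that differ only in an ending like _2 or _b are one class to them, and where a whole thing is asked for, a point or a joint stands for the part that bears it (a point fixed in the world has none). Each returns a list of dicts, best first, with "score" (0 to 1); they miss things now and then, are a little off and sometimes report something else, mostly with a low value. They report only what shows in the picture. A call takes as long as a camera call. They do not tell look-alikes from the thing itself.
- recognise(camera, target): "extent" ([left, top, right, bottom] in pixels, round what is visible of it).
- masks_of(camera, target): "pixels" (400x640 bool, what is visible of it) and "extent" ([left, top, right, bottom] in pixels, round what is visible of it).
- place_of(camera, target): "point" ([column, row] in pixels: a listed point, or the origin of a listed thing).
The state is a dict: "time": time; "q": joint angles; "qvel": joint speeds; "joint_efforts": joint torques, N m; "tcp_pos": TCP position; "orientation": TCP orientation; "wrist_force": force on the tool from outside, world axes, zero at the start; "torque": the same for the moment, N m; "finger_gap": finger opening in m; "grasp_force": force on a finger pad.
Only numpy, scipy, OpenCV 4.12 (cv2) and the standard library are available. Lean on these libraries where they do the work, as an engineer would, in place of code of your own. Each camera call takes 0.05 s, during which the arm holds its last target. There are 200 camera calls.

## Task

Pick up the mallet and knock the two round-headed spring pins on top of the clear test cell fully home, until each head sits on its collar, using brisk taps of the mallet's face rather than a slow push, and never the gripper itself. Do not press the vent valve (the taller stem with a thin cross-bar), do not bump the brittle acrylic or the gauge tube, and leave the small things on the bench where they stand. Then stand the mallet upright on its striking face, head wholly on the rubber pad, and let go.

Things in the scene. Friction and masses are not known exactly. Their poses are not given: they have to be found in the camera images.
- mallet_head (a point): Centre of the mallet's head: upright black rubber cylinder, 40 mm diameter, 80 mm tall, dark band, flat end faces. It starts standing on its lower (striking) face, this point 40 mm above the bench. z up; +x runs from the head along the handle to its tail. Mass about 0.36 kg (0.29 to 0.45), centre of mass about 10 mm from this point along the handle.
- mallet_grip (a point): Point on the centre line of the mallet's handle, 55 mm from the head's axis, same height as the head's centre (40 mm above the bench at the start); same axes as the head. The handle is a level, light-wood bar, 22 mm wide, 24 mm tall, running along +x from the head to its end 150 mm from the head's axis.
- cell: Fixed clear acrylic block, 180 (x) x 250 (y) x 90 mm tall, origin at the centre of its underside. On it stand two clear tubes, 74 mm diameter over their black collars, axes at (0, -50) and (0, +50) mm in its frame, tops 242 mm above the bench. Three stations on top at (-55, -90), (-55, +90) and (45, 0) mm hold the two pins and the vent valve, in any arrangement. Brittle: do not bump it.
- pin_a_top (a point): Centre of the top of the first spring pin's head: plain steel disc, 20 mm diameter, 4 mm thick, on a 10 mm stem that stands out of a 30 mm steel collar (8 mm tall) on the block. Fully home the top is 102 mm above the bench; at joint value 0 it is 116 mm. z up.
- pin_b_top (a point): Centre of the top of the second spring pin's head; same pin as the first.
- pin_a (a joint): How far the first pin is driven down, m: 0 fully proud, 0.014 fully home (hard stop). It starts between 0 and 0.005. It grips its bore with about 8 N of friction, plus a light spring that adds up to 1.4 N, and stays where it is left.
- pin_b (a joint): The same for the second pin.
- vent_top (a point): Centre of the top of the vent valve's stem: a slender 14 mm steel cap on the same kind of collar, with a thin cross-bar 30 mm long, top 126 mm above the bench. Do not press it.
- vent (a joint): How far the vent valve is pressed, m: 0 at rest; light spring (1 to 3.5 N), returns by itself. Leave it at 0.
- gauge: Fixed gauge tube: clear upright tube of 43 mm diameter over its collars on a 70 mm square aluminium foot, top of its blue tap 220 mm above the bench. Origin on the bench on the tube's axis. Do not bump it.
- camera: Fixed black camera with lens on a low lab jack: 115 mm along x (a knob to -x), 70 mm wide, 94 mm tall. Origin on the bench under its centre.
- pad_top (a point): Centre of the top of the fixed black rubber pad, 150 mm by 150 mm, 4 mm thick, where the mallet must be stood. x, y along its edges.
- post_center (a point): Centre of a bystander: upright aluminium post, 28 mm diameter, 90 mm tall.
- lens_center (a point): Centre of a bystander: black lens barrel standing on end, 35 mm diameter, 60 mm tall.
- jar_center (a point): Centre of a bystander: small jar, 50 mm diameter, 70 mm tall.
Not all that is in view belongs to the job. There is more than one size of the part that bears pad_top; the job needs the larger.

How it is judged:
On the way, in this order (a step that is already met when the one before it is completed fails the run):
1. the mallet is held and lifted clear of the bench (height (world z) of mallet_head above 0.08 m and contact force between the fingers and mallet above 1 N), for 0.1 s.
2. one pin is driven by a tap of the mallet (moving faster than 30 mm/s) (((contact force between mallet and pin_a above 1 N and velocity of joint pin_a above 0.03 m/s and value of joint pin_a below 0.01 m) or (contact force between mallet and pin_b above 1 N and velocity of joint pin_b above 0.03 m/s and value of joint pin_b below 0.01 m))).
3. one pin is home and the other is driven by a tap of the mallet (((value of joint pin_a above 0.0125 m and (contact force between mallet and pin_b above 1 N and velocity of joint pin_b above 0.03 m/s and value of joint pin_b below 0.01 m)) or (value of joint pin_b above 0.0125 m and (contact force between mallet and pin_a above 1 N and velocity of joint pin_a above 0.03 m/s and value of joint pin_a below 0.01 m)))).
4. both pins are home (value of joint each of pin_a, pin_b above 0.0125 m), for 0.2 s.
At the end, for the whole second after the job is handed in: Both pins within 1.5 mm of fully home, the vent valve up, the mallet standing upright (within 0.15 rad) and at rest with its head's centre within 55 mm of the pad's centre along both of the pad's edges, released; post, lens and jar standing within 20 mm of where they began (all of step 4 and value of joint vent below 0.002 m and x of mallet_head in the frame of pad_top between -0.055 and 0.055 m and y of mallet_head in the frame of pad_top between -0.055 and 0.055 m and height (world z) of mallet_head below 0.05 m and angle between mallet_head's own z axis and vertical below 0.15 rad and linear speed of mallet below 0.02 m/s and distance of each of post_center, lens_center, jar_center from where it was at the start of the episode below 0.02 m and angle between each of post_center, lens_center, jar_center's own z axis and vertical below 0.2 rad); the robot touches nothing.
It fails at once if a pin is touched by the gripper or arm (contact force between any of the fingers, the arm and pin_a above 1 N or contact force between any of the fingers, the arm and pin_b above 1 N).
It fails at once if the vent valve is pressed more than 3 mm (value of joint vent above 0.003 m).
It fails at once if the acrylic cell or the gauge tube is bumped (over 8 N) (contact force between any of the fingers, the arm, mallet and cell above 8 N or contact force between any of the fingers, the arm, mallet and gauge above 8 N).
It fails at once if a bystander is moved more than 20 mm or tipped (distance of any of post_center, lens_center, jar_center from where it was at the start of the episode above 0.02 m or angle between any of post_center, lens_center, jar_center's own z axis and vertical above 0.3 rad).
It also fails if it takes over 67 s, if anything falls off the work surface, if the arm or the gripper's body presses on something with over 40 N, if the wrist force passes 120 N, or if a joint passes its speed limit or range.

## Working session

There is one attempt and no reset: what is moved stays moved. The work goes in short steps, Python scripts to look and compute and a tool call to move; the robot and the scene stay as the last step left them, time stands still between calls to the robot, and variables do not carry over. Pictures are saved under pics/ and viewed, at most 10 in all, crops included, and the job is handed in when it is done.

Besides the shell and the picture viewer there is one more tool, called as a command line: name --argument value ..., lists and objects as JSON in quotes. carry_out: Moves the arm, as the interface text tells. Its arguments: {"type":"object","properties":{"deltas":{"type":"array"},"grip":{"type":"number"}},"required":["deltas"]}

```bash
ls; mkdir -p pics; cat > h.py <<'E'
import numpy as np, cv2
from scipy.spatial.transform import Rotation as R
from bench import monitor, snapshot, camera_params, env, recognise, masks_of, place_of
def ray(cam,p,px=None):
    f=200/np.tan(np.radians(p['fovy'])/2)
    d=np.array([(px[0]-p['cx'])/f,(px[1]-p['cy'])/f,1.])
    A=np.array(p['attitude']); M=R.from_quat(A).as_matrix() if A.size==4 else A.reshape(3,3)
    d=M@d; return np.array(p['eye']),d/np.linalg.norm(d)
def atz(o,d,z): return o+d*(z-o[2])/d[2]
def tri(rs):
    A=sum(np.eye(3)-np.outer(d,d) for o,d in rs); b=sum((np.eye(3)-np.outer(d,d))@o for o,d in rs)
    x=np.linalg.solve(A,b); return x,[np.linalg.norm((np.eye(3)-np.outer(d,d))@(x-o)) for o,d in rs]
E
python3 - <<'E'
from h import *
for c in ['scene','side','wrist']:
    im=snapshot(c); cv2.imwrite(f'pics/{c}0.png',im[...,::-1]); p=camera_params(c); print(c,p)
    for t in ['mallet_head','mallet_grip','cell','pin_a_top','vent_top','gauge','camera','pad_top','post_center','lens_center','jar_center']:
        r=place_of(c,t)
        print(t,[(np.round(x['point']).astype(int).tolist(),round(x['score'],2)) for x in r[:4]])
a=cv2.imread('pics/scene0.png');b=cv2.imread('pics/side0.png')
cv2.imwrite('pics/both0.png',cv2.resize(np.vstack([a,b]),(480,600)))
E
```

```text
pics
scene {'fovy': 57.459196494108625, 'cx': 319.77952151373734, 'cy': 200.71219586240866, 'eye': array([0.85793836, 0.31736105, 0.93875943]), 'attitude': array([ 0.32828882,  0.90515143, -0.25492721, -0.08910361])}
mallet_head [([362, 194], 0.68), ([317, 230], 0.16)]
mallet_grip [([435, 335], 0.67), ([445, 315], 0.64)]
cell [([329, 240], 0.58)]
pin_a_top [([370, 238], 0.62)]
vent_top [([316, 230], 0.43)]
gauge [([364, 195], 0.61), ([437, 336], 0.61)]
camera [([387, 240], 0.84)]
pad_top [([278, 152], 0.75), ([235, 123], 0.63)]
post_center [([468, 315], 0.69), ([363, 193], 0.44)]
lens_center [([393, 342], 0.73)]
jar_center [([364, 194], 0.66), ([243, 152], 0.65)]
side {'fovy': 55.238835394948424, 'cx': 317.6847463620068, 'cy': 197.0768315916523, 'eye': array([0.1925435 , 0.4965081 , 0.79363415]), 'attitude': array([-0.23211732,  0.89447659, -0.36907082,  0.09909549])}
mallet_head [([228, 370], 0.64)]
mallet_grip [([201, 364], 0.92)]
cell [([287, 245], 0.57)]
pin_a_top [([282, 248], 0.45)]
vent_top [([351, 149], 0.3)]
gauge [([202, 364], 0.53)]
camera [([316, 294], 0.9)]
pad_top [([375, 178], 0.98), ([384, 139], 0.63)]
post_center []
lens_center [([183, 322], 0.89)]
jar_center [([349, 149], 0.52), ([316, 295], 0.39)]
wrist {'fovy': 63.21902467236836, 'cx': 311.6782048359162, 'cy': 196.9341141400361, 'eye': array([0.20764407, 0.59371097, 0.37420202]), 'attitude': array([0.83887541, 0.52542516, 0.07546253, 0.12050665])}
mallet_head []
mallet_grip []
cell []
pin_a_top []
vent_top []
gauge []
camera []
pad_top []
post_center [([244, 361], 0.57)]
lens_center []
jar_center []
```

```bash
python3 - <<'E'
import cv2
for c in ['scene','side']:
    cv2.imwrite(f'pics/{c}0b.png',cv2.resize(cv2.imread(f'pics/{c}0.png'),(800,500),interpolation=cv2.INTER_CUBIC))
E
```

```text
(no output)
```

View pics/scene0b.png

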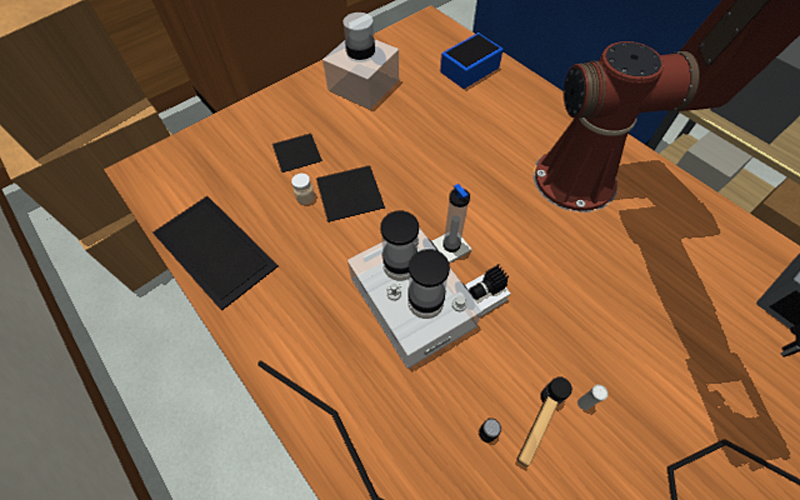

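View pics/side0b.png

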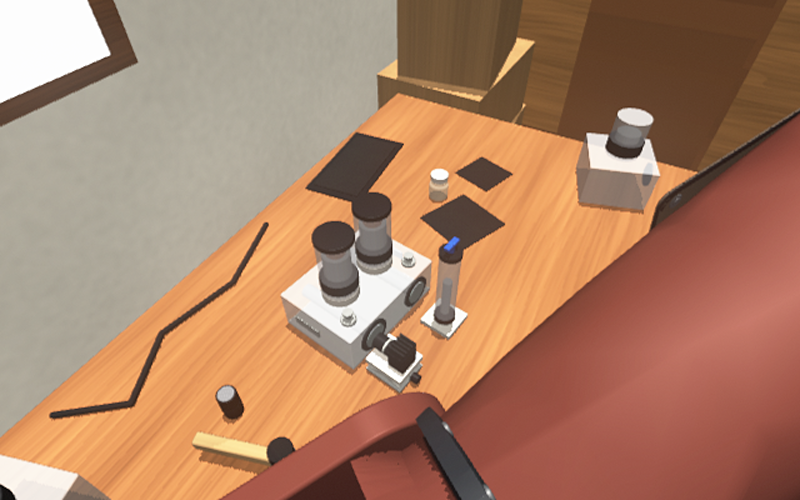

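The scene picture (800-wide) shows the mallet head at (558,390) with its tail at (525,463), the post at (594,397), the lens at (490,430) and the jar at (302,188). There are two small pads: the larger at (350,193) and the smaller at (297,152). A black folder lies at (215,250). Pin-like heads show at (459,302) and, with a cross-bar, at (394,292); the side view shows heads at (348,317) and (408,260).

```bash
python3 - <<'E'
from h import *
P={c:camera_params(c) for c in ['scene','side']}
def g(n,c,px,z): print(n,c,np.round(atz(*ray(c,P[c],px),z),3))
s=1/1.25
g('head','scene',(558*s,383*s),.08);g('tail','scene',(526*s,460*s),.05)
g('pin1','scene',(459*s,300*s),.114);g('pin1','side',(348*s,315*s),.114);g('pin2','side',(408*s,258*s),.114);g('vent','scene',(394*s,291*s),.126)
g('pad','scene',(350*s,193*s),.004);g('pad','side',(463*s,221*s),.004);g('padsm','scene',(297*s,152*s),.004)
for q in [(318,179),(370,167),(384,206),(330,220)]: g('padcorner','scene',(q[0]*s,q[1]*s),.004)
g('post','scene',(599*s,390*s),.09);g('lens','scene',(491*s,425*s),.06);g('lens','side',(228*s,391*s),.06);g('jar','scene',(301*s,181*s),.07)
g('gauge','scene',(462*s,188*s),.22)
g('tube1','scene',(400*s,227*s),.242);g('tube2','scene',(430*s,266*s),.242)
r=[ray(c,P[c],q) for c,q in [('scene',(459*s,300*s)),('side',(348*s,315*s))]];print(tri(r))
r=[ray(c,P[c],q) for c,q in [('scene',(350*s,193*s)),('side',(463*s,221*s))]];print(tri(r))
print(monitor.get_state())
E
```

```text
head scene [0.486 0.325 0.08 ]
tail scene [0.623 0.378 0.05 ]
pin1 scene [0.523 0.092 0.114]
pin1 side [0.52  0.097 0.114]
pin2 side [ 0.493 -0.075  0.114]
vent scene [ 0.613 -0.002  0.126]
pad scene [ 0.485 -0.342  0.004]
pad side [ 0.482 -0.344  0.004]
padsm scene [ 0.511 -0.553  0.004]
padcorner scene [ 0.522 -0.435  0.004]
padcorner scene [ 0.39  -0.379  0.004]
padcorner scene [ 0.443 -0.253  0.004]
padcorner scene [ 0.574 -0.306  0.004]
post scene [0.442 0.381 0.09 ]
lens scene [0.63  0.296 0.06 ]
lens side [0.634 0.294 0.06 ]
jar scene [ 0.581 -0.404  0.07 ]
gauge scene [ 0.391 -0.055  0.22 ]
tube1 scene [ 0.556 -0.051  0.242]
tube2 scene [0.569 0.047 0.242]
(array([0.52200456, 0.0919203 , 0.10832788]), [np.float64(0.0019394062431276077), np.float64(0.001939406243127551)])
(array([ 0.48323119, -0.34484312,  0.00199396]), [np.float64(0.0008899203928210897), np.float64(0.0008899203928212784)])
{'time': 1.8, 'q': array([ 1.00780879e+00,  2.16900513e-01,  1.61342286e+00, -2.97630028e-06,
        1.31132196e+00, -1.12187072e-01]), 'qvel': array([-0.001387  , -0.00042236,  0.00028444, -0.00060763,  0.00063386,
       -0.00033755]), 'joint_efforts': array([ 1.11926533e-03, -3.96866906e+01, -3.04246867e+01, -3.79392952e-05,
        6.23321430e-04, -2.44753657e-06]), 'tcp_pos': array([0.27227374, 0.56256863, 0.23128797]), 'orientation': array([ 2.23496114e-01,  9.74704820e-01, -2.53292489e-05, -7.36682455e-06]), 'wrist_force': array([-1.16097146, -0.0864019 ,  0.38999732]), 'torque': array([-0.011369 , -0.0305286,  0.0046391]), 'grasp_force': 0.0, 'finger_gap': 0.08517954217056052}
```

```bash
cat >> h.py <<'E'
def rel(goal_p, yaw_h, tilt=0, opt=-90):
    """print move (in tool axes units) from the present pose to TCP goal with tool y at yaw_h+opt (deg)"""
    s=monitor.get_state(); M=R.from_quat(s['orientation']).as_matrix()
    d=M.T@(np.array(goal_p)-s['tcp_pos'])/.04
    G=goalR(yaw_h,tilt,opt); w=np.degrees((R.from_matrix(M.T@G)).as_rotvec())/10
    print('shift',d.round(3),'turn',w.round(3),'q',np.degrees(s['q']).round(1)); return d,w
def goalR(h,tilt=0,opt=-90):
    hd=np.array([np.cos(np.radians(h)),np.sin(np.radians(h)),0]); up=np.array([0,0,1.])
    t=np.radians(tilt); z=-np.cos(t)*up-np.sin(t)*hd   # fingers point down, body leans to tail
    a=np.radians(h+opt); y=np.array([np.cos(a),np.sin(a),0]); x=np.cross(y,z); return np.stack([x,y,z],1)
E
python3 - <<'E'
from h import *
p=camera_params('wrist'); s=monitor.get_state(); M=R.from_quat(s['orientation']).as_matrix()
o,d=ray('wrist',p,(p['cx'],p['cy'])); print('cam in tool',(M.T@(o-s['tcp_pos'])).round(4),'dir in tool',(M.T@d).round(3))
for z in (.35,.4):
    o2=z+o[2]-s['tcp_pos'][2]; k=(.11-o2)/d[2]; t=np.array([.515,.01]); tcp=np.r_[t-d[:2]*k-(o-s['tcp_pos'])[:2],z]
    print(tcp); rel(tcp,154.2,0,-90)
E
```

```text
cam in tool [ 7.170e-02 -1.000e-04 -1.429e-01] dir in tool [-0.281 -0.     0.96 ]
[0.47857268 0.0278918  0.35      ]
shift [-10.466  -9.785  -2.967] turn [-0.    -0.    -0.003] q [57.7 12.4 92.4 -0.  75.1 -6.4]
[0.46537699 0.03429461 0.4       ]
shift [-10.099  -9.784  -4.217] turn [-0.    -0.    -0.003] q [57.7 12.4 92.4 -0.  75.1 -6.4]
```

carry_out --deltas '[[[-0.4,-0.4,-1.4,0,0,0],[-1,-1,-2.8,0,0,0],[-1.7,-1.7,-4,0,0,0],[-2.7,-2.7,-4.2,0,0,0],[-3.7,-3.7,-4.2,0,0,0],[-4.7,-4.7,-4.2,0,0,0],[-5.7,-5.7,-4.2,0,0,0],[-6.7,-6.7,-4.2,0,0,0]]]'

```text
time: 2.8
tcp_pos: [0.397, 0.2029, 0.3996]
orientation: [0.223, 0.975, 0.0, 0.001]
wrist_force: [1.3, -0.0, 0.5]
finger_gap: 0.0854
grasp_force: 0.0
```

carry_out --deltas '[[[-1,-1,0,0,0,0],[-2,-2,0,0,0,0],[-3,-2.9,0,0,0,0],[-3.4,-3.1,0,0,0,0],[-3.4,-3.1,0,0,0,0]]]'

```text
time: 3.42
tcp_pos: [0.4654, 0.0334, 0.3991]
orientation: [0.224, 0.974, 0.0, -0.0]
wrist_force: [-0.6, 0.0, 0.1]
finger_gap: 0.0851
grasp_force: 0.0
```

```bash
python3 - <<'E'
from h import *
p=camera_params('wrist'); im=snapshot('wrist'); cv2.imwrite('pics/w1.png',cv2.resize(im[...,::-1],(800,500)))
np.savez('w1.npz',**p)
for t in ['pin_a_top','vent_top','gauge','pad_top']:
    r=place_of('wrist',t); print(t,[(np.round(x['point'],1).tolist(),round(x['score'],2)) for x in r[:4]])
print(monitor.get_state()['tcp_pos'],monitor.get_state()['time'])
E
```

```text
pin_a_top [([317.9, 212.0], 0.65), ([370.9, 178.7], 0.48), ([532.4, 28.9], 0.4)]
vent_top [([323.8, 263.2], 0.56)]
gauge [([241.8, 134.3], 0.95), ([369.4, 179.7], 0.36)]
pad_top [([126.1, 249.4], 0.82), ([44.3, 304.5], 0.62), ([372.3, 181.4], 0.57)]
[0.46475753 0.03509519 0.39945167] 3.675
```

View pics/w1.png

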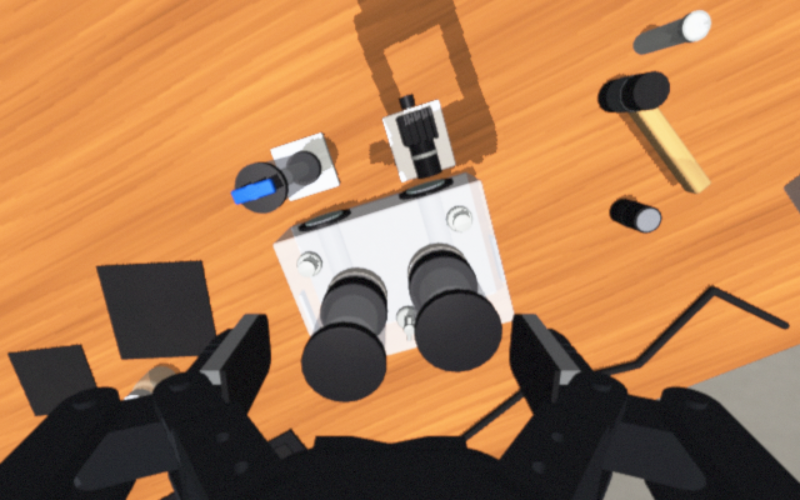

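The wrist picture shows the two plain round pins at about (309,263) and (459,217), in 800-wide pixels. The cross-bar vent is at (408,322), between the tubes. The larger pad is at (158,310), the smaller at (53,380), the mallet head's top at (648,90), and the gauge's tap at (255,190). I'll confirm the three heads and the pads in one crop.

```bash
python3 - <<'E'
import cv2, numpy as np
im=cv2.imread('pics/w1.png')
from h import *
full=cv2.cvtColor(snapshot('wrist'),cv2.COLOR_RGB2BGR); cv2.imwrite('pics/w1full.png',full)
def c(x,y,w=28,k=380): return cv2.resize(full[y-w:y+w,x-w:x+w],(k,k),interpolation=cv2.INTER_CUBIC)
def lab(i):
    for j in range(0,8): cv2.line(i,(0,int(j*i.shape[0]/7)),(5,int(j*i.shape[0]/7)),(0,0,255),1); cv2.line(i,(int(j*i.shape[1]/7),0),(int(j*i.shape[1]/7),5),(0,0,255),1)
    return i
t=np.hstack([lab(c(247,210,21,266)),lab(c(367,174,21,266)),lab(c(326,257,21,266))])
b=cv2.resize(full[200:340,0:200],(457,320)); m=cv2.resize(full[40:190,470:590],(256,320))
b=np.hstack([b,m,np.zeros((320,798-457-256,3),np.uint8)])
cv2.imwrite('pics/crop1.png',np.vstack([t,b]))
E
```

```text
(no output)
```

View pics/crop1.png

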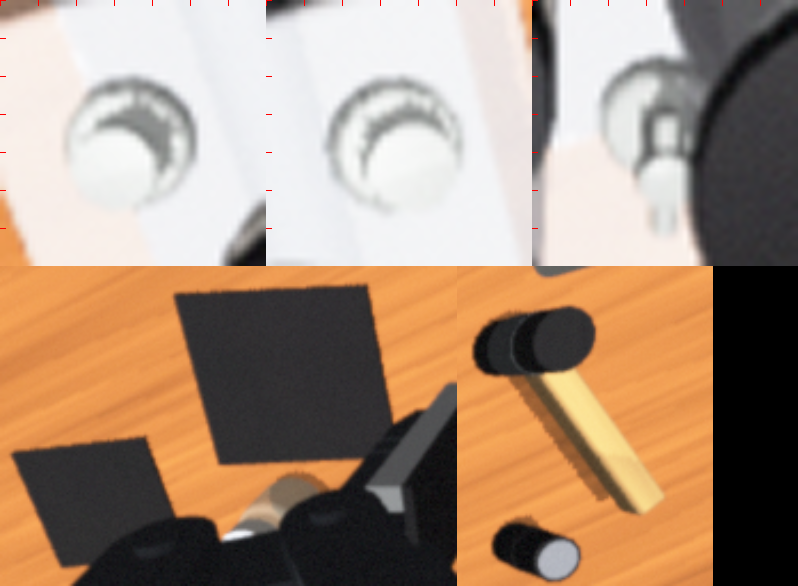

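```bash
python3 - <<'E'
from h import *
p=dict(np.load('w1.npz')); P={c:camera_params(c) for c in ['scene','side']}; P['w']=p
def g(n,px,z): v=atz(*ray('w',p,px),z); print(n,v.round(4)); return v
l=g('pinL collar',(246.7,211.4),.098); h=g('pinL head',(244.3,215.5),.113)
r=g('pinR collar',(366.4,175.9),.098); h2=g('pinR head',(368.9,179.05),.113)
print('dist',np.linalg.norm(l-r),'head h L',)
for c,hd in ((l,(244.3,215.5)),(r,(368.9,179.05))):
    for z in (.107,.110,.113,.116): print(z,np.linalg.norm((atz(*ray('w',p,hd),z)-c)[:2]).round(4),end=' ')
y=(r-l)/np.linalg.norm(r-l); x=np.array([y[1],-y[0],0]); m=(l+r)/2+.055*x; print('yaw',np.degrees(np.arctan2(x[1],x[0])),'cell',m, 'vent',m+.045*x,'tubes',m+.05*y,m-.05*y)
g('vent',(332,257),.126)
hd=g('head',(521.1,73.8),.08); 
a=[g('c',q,.004) for q in [(76.6,212.3),(160.6,208.3),(95.8,286.6)]]; print(np.linalg.norm(a[0]-a[1]),np.linalg.norm(a[0]-a[2]),'pad c',(a[1]+a[2])/2)
t=g('tail',(558,142.7),.052); print('mallet h',np.degrees(np.arctan2(*(t-hd)[[1,0]])),np.linalg.norm((t-hd)[:2]))
print(tri([ray('w',p,(521.1,73.8)),ray('scene',P['scene'],(559/1.25,384/1.25))]),)
print(tri([ray('w',p,(558,142.7)),ray('scene',P['scene'],(523.5/1.25,460/1.25))]),)
print(tri([ray('w',p,(368.9,179.05)),ray('scene',P['scene'],(459/1.25,299/1.25)),ray('side',P['side'],(348/1.25,314/1.25))]))
print(tri([ray('w',p,(244.3,215.5)),ray('side',P['side'],(408/1.25,258/1.25))]))
g('gauge',(255/1.25,190/1.25),.22)
E
```

```text
pinL collar [ 0.4961 -0.086   0.098 ]
pinL head [ 0.4967 -0.0869  0.113 ]
pinR collar [0.5236 0.0899 0.098 ]
pinR head [0.525  0.0904 0.113 ]
dist 0.1780435265648665 head h L
0.107 0.0036 0.11 0.0023 0.113 0.0011 0.116 0.0002 0.107 0.0032 0.11 0.0023 0.113 0.0014 0.116 0.0006 yaw -8.890260156699583 cell [ 0.56420232 -0.00655973  0.098     ] vent [ 0.60866169 -0.01351414  0.098     ] tubes [0.57192944 0.04283957 0.098     ] [ 0.5564752  -0.05595904  0.098     ]
vent [ 0.6022 -0.0016  0.126 ]
head [0.491  0.3315 0.08  ]
c [ 0.3874 -0.386   0.004 ]
c [ 0.4455 -0.2499  0.004 ]
c [ 0.5224 -0.445   0.004 ]
0.14801186830510676 0.14736581882279373 pad c [ 0.48395931 -0.34748008  0.004     ]
tail [0.6154 0.3707 0.052 ]
mallet h 17.490852026245697 0.13042996392428782
(array([0.48932847, 0.32693471, 0.08809473]), [np.float64(0.00010978034611283842), np.float64(0.00010978034611275091)])
(array([0.62190402, 0.37694949, 0.03931977]), [np.float64(0.0018934943060142258), np.float64(0.001893494306014076)])
(array([0.52303048, 0.09116654, 0.11195351]), [np.float64(0.002292320191931325), np.float64(0.002354296856628699), np.float64(0.0027951392585158223)])
(array([ 0.50195178, -0.09411287,  0.091932  ]), [np.float64(0.0005800853346506945), np.float64(0.0005800853346508551)])
gauge [ 0.397  -0.0523  0.22  ]
```

```bash
python3 - <<'E'
from h import *
h=19.5; hd=np.array([.489,.3285,.04]); u=np.array([np.cos(np.radians(h)),np.sin(np.radians(h)),0])
G=goalR(h,20); tcp=hd+.062*u+.019*G[:,2]+np.array([0,0,.15]); print(tcp); rel(tcp,h,0)
rel(tcp,h,20)
E
```

```text
[0.54131813 0.34702682 0.17214584]
shift [1.661 7.858 5.685] turn [ 2.000e-03 -2.000e-03  1.348e+01] q [ -4.3 -12.6  99.8   0.   92.8 -68.6]
shift [1.661 7.858 5.685] turn [ 2.349 -0.979 13.311] q [ -4.3 -12.6  99.8   0.   92.8 -68.6]
```

carry_out --deltas '[[[0.15,0.8,0,0,0,1],[0.3,1.6,0,0,0,2],[0.5,2.6,0,0,0,3],[0.7,3.6,0,0,0,4],[0.9,4.6,0,0,0,5],[1.2,5.6,0.5,0,0,6],[1.4,6.6,1.2,0,0,7],[1.6,7.6,2,0,0,8]]]'

```text
time: 4.72
tcp_pos: [0.5398, 0.3378, 0.3194]
orientation: [0.799, 0.601, 0.001, 0.0]
wrist_force: [0.7, 0.0, -0.1]
finger_gap: 0.0851
grasp_force: 0.0
```

```bash
python3 - <<'E'
from h import *
rel([.541,.347,.172],19.5,20)
E
```

```text
shift [ 0.226 -0.04   3.685] turn [ 0.954 -1.858  5.387] q [25.7 10.6 85.2 -0.  84.1 41.8]
```

carry_out --deltas '[[[0.05,0,0.6,0.15,-0.3,0.9],[0.1,0,1.2,0.3,-0.6,1.8],[0.1,0,1.9,0.5,-0.95,2.7],[0.15,0,2.5,0.65,-1.25,3.6],[0.2,0,3.2,0.8,-1.55,4.5],[0.23,-0.04,3.68,0.95,-1.86,5.39],[0.23,-0.04,3.68,0.95,-1.86,5.39]]]' --grip 60

```text
time: 5.6
tcp_pos: [0.5394, 0.3444, 0.169]
orientation: [0.969, 0.17, -0.174, 0.031]
wrist_force: [-1.2, 0.3, -0.5]
finger_gap: 0.0602
grasp_force: 0.0
```

```bash
python3 - <<'E'
from h import *
p=camera_params('wrist'); im=snapshot('wrist'); cv2.imwrite('pics/w2.png',im[...,::-1]); np.savez('w2.npz',**p)
for t in ['mallet_head','mallet_grip']:
    r=place_of('wrist',t); print(t,[(np.round(x['point'],1).tolist(),round(x['score'],2), atz(*ray('w',p,x['point']),.04).round(4)) for x in r[:3]])
cv2.imwrite('pics/w2b.png',cv2.resize(im[...,::-1],(800,500)))
print(np.degrees(monitor.get_state()['q']).round(1))
E
```

```text
mallet_head [([306.4, 187.4], 0.74, array([0.4903, 0.3317, 0.04  ]))]
mallet_grip [([308.0, 132.3], 0.68, array([0.5412, 0.3482, 0.04  ]))]
[25.4 30.1 77.6  1.9 92.2 95.3]
```

View pics/w2b.png

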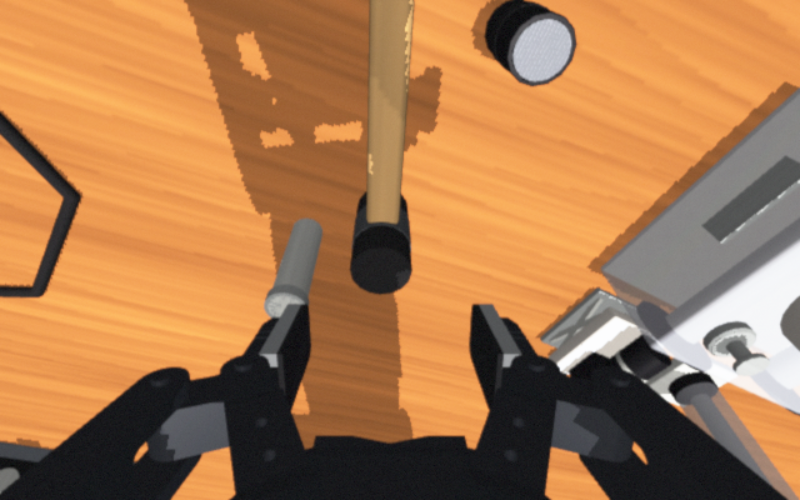

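```bash
python3 - <<'E'
from h import *
p=dict(np.load('w2.npz'))
a=atz(*ray('w',p,(391/1.25,0)),.052);b=atz(*ray('w',p,(384.5/1.25,160)),.052); h=np.degrees(np.arctan2(*(a-b)[[1,0]])); print(a,b,h)
P1=dict(np.load('w1.npz'))
print(atz(*ray('w',p,(381/1.25,256/1.25)),.08), tri([ray('w',p,(381/1.25,256/1.25)),ray('w',P1,(521.1,73.8))]))
s=monitor.get_state(); print(s['tcp_pos'])
hd=np.array([.4905,.330,.04]); u=np.array([np.cos(np.radians(h)),np.sin(np.radians(h)),0])
G=goalR(h,20); tcp=hd+.062*u+.019*G[:,2]; print(tcp); rel(tcp+[0,0,.06],h,20);rel(tcp,h,20)
E
```

```text
[0.62862986 0.37584842 0.052     ] [0.52384386 0.3423056  0.052     ] 17.750278431077284
[0.50095496 0.33630887 0.08      ] (array([0.49342826, 0.33517002, 0.07150877]), [np.float64(0.0014075932773231976), np.float64(0.0014075932773232745)])
[0.5411261  0.34528327 0.17346793]
[0.54335942 0.34692072 0.02214584]
shift [ 0.842 -0.021  2.123] turn [ 0.075 -0.002  0.198] q [25.4 30.1 77.6  1.9 92.2 95.3]
shift [ 1.355 -0.021  3.533] turn [ 0.075 -0.002  0.198] q [25.4 30.1 77.6  1.9 92.2 95.3]
```

carry_out --deltas '[[[0.3,-0.07,0.7,0.03,0,0.1],[0.6,-0.07,1.4,0.07,0,0.2],[0.85,-0.07,2.1,0.07,0,0.2],[1.05,-0.07,2.7,0.07,0,0.2],[1.25,-0.07,3.2,0.07,0,0.2],[1.4,-0.07,3.52,0.07,0,0.2],[1.4,-0.07,3.52,0.07,0,0.2]]]'

```text
time: 6.62
tcp_pos: [0.5433, 0.3481, 0.0194]
orientation: [0.973, 0.15, -0.173, 0.028]
wrist_force: [-0.2, 0.4, 0.5]
finger_gap: 0.0598
grasp_force: 0.0
```

carry_out --deltas '[[[0,0,0,0,0,0],[0,0,0,0,0,0],[0,0,0,0,0,0],[0,0,0,0,0,0]]]' --grip 10

```text
time: 7.12
tcp_pos: [0.5449, 0.349, 0.0219]
orientation: [0.973, 0.15, -0.171, 0.027]
wrist_force: [1.0, 0.9, 2.0]
finger_gap: 0.0211
grasp_force: 60.2
```

carry_out --deltas '[[[-0.1,0,-0.24,0,0,0],[-0.27,0,-0.75,0,0,0],[-0.5,0,-1.4,0,0,0],[-0.85,0,-2.35,0,0,0],[-1.2,0,-3.3,0,0,0],[-1.54,0,-4.23,0,0,0],[-1.88,0,-5.17,0,0,0],[-1.88,0,-5.17,0,0,0]]]'

```text
time: 8.12
tcp_pos: [0.5467, 0.35, 0.2464]
orientation: [0.974, 0.151, -0.167, 0.026]
wrist_force: [0.5, 1.0, -3.5]
finger_gap: 0.0211
grasp_force: 59.6
```

```bash
python3 - <<'E'
from h import *
s=monitor.get_state(); print(s['wrist_force'],s['torque'],s['grasp_force'],s['finger_gap'],np.degrees(s['q']).round(1),s['tcp_pos'])
p=camera_params('wrist'); im=snapshot('wrist'); np.savez('w3.npz',**p)
cv2.imwrite('pics/w3.png',cv2.resize(im[...,::-1],(800,500)))
E
```

```text
[ 0.50422175  0.99250902 -3.48920745] [ 0.18538841 -0.49113771 -0.04432091] 59.62809920310974 0.021128202409885916 [25.2 27.3 73.5  2.6 98.5 97.6] [0.54669534 0.34998248 0.24641852]
```

View pics/w3.png

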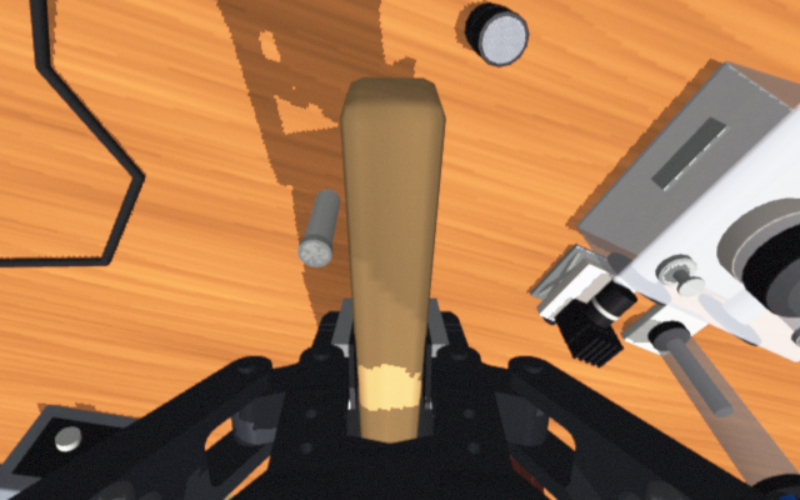

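```bash
cat > pitch.py <<'E'
from h import *
# predict tail-end edge pixels in wrist picture for handle pitch (deg, + = tail up) about grip point, given s=grip distance
def pred(p,s,pos,M,pitch,sg=.062):
    hd=-M[:,2]*0; y=M[:,1]; x=np.cross(y,[0,0,-1.]) ; x/=np.linalg.norm(x)   # horizontal handle direction
    x=x-0*y; up=np.array([0,0,1.]); t=np.radians(pitch)
    a=np.cos(t)*x+np.sin(t)*up; n=np.cos(t)*up-np.sin(t)*x; g=pos-.019*M[:,2]
    A=np.array(p['attitude']); C=R.from_quat(A).as_matrix(); f=200/np.tan(np.radians(p['fovy'])/2); out=[]
    for pt in (g+(.150-sg)*a+.012*n+.011*y, g+(.150-sg)*a+.012*n-.011*y, g+(.150-sg)*a-.012*n+.011*y, g+(.15-sg)*a-.012*n-.011*y):
        c=C.T@(pt-p['eye']); out.append((p['cx']+f*c[0]/c[2],p['cy']+f*c[1]/c[2]))
    return np.array(out)*1.25
if __name__=='__main__':
    p=dict(np.load('w3.npz')); s=monitor.get_state(); M=R.from_quat(s['orientation']).as_matrix()
    for sg in (.058,.062,.066):
        for pt in (-4,-2,0,2,4): print(sg,pt,pred(p,s,s['tcp_pos'],M,pt,sg).round(0).tolist())
    print(p['eye'],s['tcp_pos'])
E
python3 pitch.py
```

```text
0.058 -4 [[445.0, 54.0], [338.0, 54.0], [434.0, 43.0], [348.0, 43.0]]
0.058 -2 [[447.0, 59.0], [336.0, 59.0], [435.0, 42.0], [347.0, 42.0]]
0.058 0 [[448.0, 65.0], [335.0, 65.0], [437.0, 42.0], [346.0, 43.0]]
0.058 2 [[450.0, 71.0], [333.0, 71.0], [438.0, 43.0], [344.0, 43.0]]
0.058 4 [[452.0, 79.0], [331.0, 79.0], [439.0, 45.0], [343.0, 45.0]]
0.062 -4 [[443.0, 75.0], [339.0, 75.0], [433.0, 60.0], [349.0, 60.0]]
0.062 -2 [[445.0, 80.0], [338.0, 80.0], [434.0, 60.0], [348.0, 60.0]]
0.062 0 [[447.0, 86.0], [336.0, 86.0], [435.0, 60.0], [347.0, 60.0]]
0.062 2 [[448.0, 93.0], [335.0, 93.0], [437.0, 61.0], [345.0, 62.0]]
0.062 4 [[450.0, 100.0], [333.0, 101.0], [438.0, 63.0], [344.0, 63.0]]
0.066 -4 [[442.0, 95.0], [340.0, 95.0], [432.0, 76.0], [350.0, 76.0]]
0.066 -2 [[444.0, 100.0], [339.0, 100.0], [433.0, 76.0], [349.0, 77.0]]
0.066 0 [[445.0, 106.0], [338.0, 106.0], [434.0, 77.0], [348.0, 77.0]]
0.066 2 [[446.0, 113.0], [337.0, 113.0], [436.0, 79.0], [347.0, 79.0]]
0.066 4 [[448.0, 121.0], [335.0, 121.0], [437.0, 81.0], [345.0, 81.0]]
[0.65582301 0.38476921 0.35728022] [0.54543486 0.34931714 0.24297177]
```

```bash
cat >> h.py <<'E'
def tcp_for(head,h,sg=.066,tilt=20):
    u=np.array([np.cos(np.radians(h)),np.sin(np.radians(h)),0]); return np.array(head)+sg*u+.019*goalR(h,tilt)[:,2]
E
python3 - <<'E'
from h import *
t=tcp_for([.522,.092,.195],90); print(t); rel(t,90,20)
E
```

```text
[0.522      0.15150162 0.17714584]
shift [-1.372  4.535  2.249] turn [-2.459 -0.013 -6.811] q [25.2 27.4 73.7  2.6 98.5 97.6]
```

carry_out --deltas '[[[-0.24,0.57,0.09,-0.3,0,-0.85],[-0.48,1.13,0.18,-0.6,0,-1.7],[-0.72,1.7,0.26,-0.92,0,-2.55],[-0.97,2.27,0.35,-1.23,0,-3.4],[-1.2,2.83,0.44,-1.54,0,-4.26],[-1.45,3.4,0.53,-1.84,0,-5.1],[-1.7,3.97,0.61,-2.15,0,-5.96],[-1.93,4.53,0.7,-2.46,0,-6.81]]]'

```text
time: 9.18
tcp_pos: [0.5185, 0.1504, 0.2377]
orientation: [0.694, 0.699, -0.126, 0.12]
wrist_force: [0.0, -0.3, -3.8]
finger_gap: 0.0213
grasp_force: 59.4
```

```bash
python3 - <<'E'
from h import *
im=snapshot('side')
t=tcp_for([.522,.092,.185],90); print(t); rel(t,90,20); print(monitor.get_state()['tcp_pos'])
im=snapshot('scene'); cv2.imwrite('pics/s4.png',cv2.resize(im[100:325,180:540,::-1],(800,500)))
E
```

```text
[0.522      0.15150162 0.16714584]
shift [0.703 0.152 1.619] turn [-0.053  0.03   0.063] q [ 19.    7.4  99.6 -19.2  80.9  22.9]
[0.51684206 0.14754247 0.23770497]
```

View pics/s4.png

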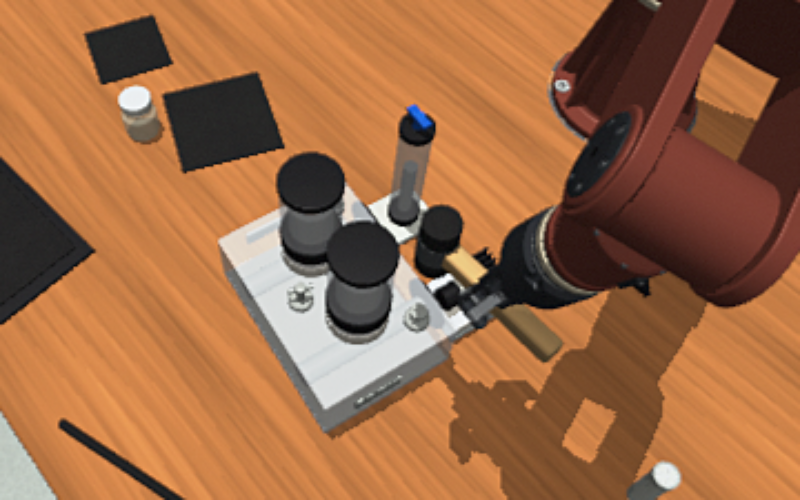

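The picture shows the mallet head's top at (443,222) in the crop, above and beside pin R at (417,312). The head is clear of the tube. I'll check its position from the scene camera.

```bash
python3 - <<'E'
from h import *
P=camera_params('scene')
for z in (.29,.298): print(atz(*ray('s',P,(180+443*.45,100+222*.45)),z).round(4))
print(atz(*ray('s',P,(180+438*.45,100+266*.45)),.215))
for i in range(3):
    s=monitor.get_state(); G=R.from_quat(s['orientation']).as_matrix(); print(s['tcp_pos'],(s['tcp_pos']-.019*G[:,2]).round(4)); snapshot('side')
E
```

```text
[0.512  0.0895 0.29  ]
[0.5162 0.0923 0.298 ]
[0.51264428 0.09713183 0.215     ]
[0.51719718 0.14922863 0.2377702 ] [0.5174 0.1558 0.2556]
[0.51814307 0.15043727 0.2382025 ] [0.5183 0.157  0.2561]
[0.51907025 0.15113651 0.23883031] [0.5192 0.1576 0.2567]
```

carry_out --deltas '[[[0.12,0.05,0.34,0,0,0],[0.3,0.1,0.8,0,0,0],[0.46,0.1,1.3,0,0,0],[0.62,0.1,1.72,0,0,0],[0.72,0.1,1.97,0,0,0],[0.72,0.1,1.97,0,0,0]]]'

```text
time: 10.18
tcp_pos: [0.5237, 0.1512, 0.1559]
orientation: [0.696, 0.697, -0.125, 0.121]
wrist_force: [0.4, -0.4, -3.2]
finger_gap: 0.0211
grasp_force: 59.5
```

```bash
python3 - <<'E'
from h import *
for i in range(4):
    s=monitor.get_state(); G=R.from_quat(s['orientation']).as_matrix(); g=s['tcp_pos']-.019*G[:,2]; xh=np.cross(G[:,1],[0,0,-1]); print((g-.066*xh).round(4),s['wrist_force'].round(1),np.degrees(np.arcsin(G[2,0])).round(1),np.degrees(G[2,1]).round(1)); im=snapshot('side')
cv2.imwrite('pics/s5.png',cv2.resize(im[160:310,190:430,::-1],(800,500),interpolation=cv2.INTER_CUBIC))
E
```

```text
[0.5238 0.0917 0.1738] [ 0.4 -0.4 -3.2] -20.1 -0.4
[0.5245 0.0919 0.1749] [-0.2  0.4 -2.5] -20.0 -0.2
[0.525  0.092  0.1757] [ 0.2  0.4 -2.6] -20.0 -0.2
[0.5253 0.0922 0.1761] [-0.2  0.6 -3.7] -20.0 -0.1
```

View pics/s5.png

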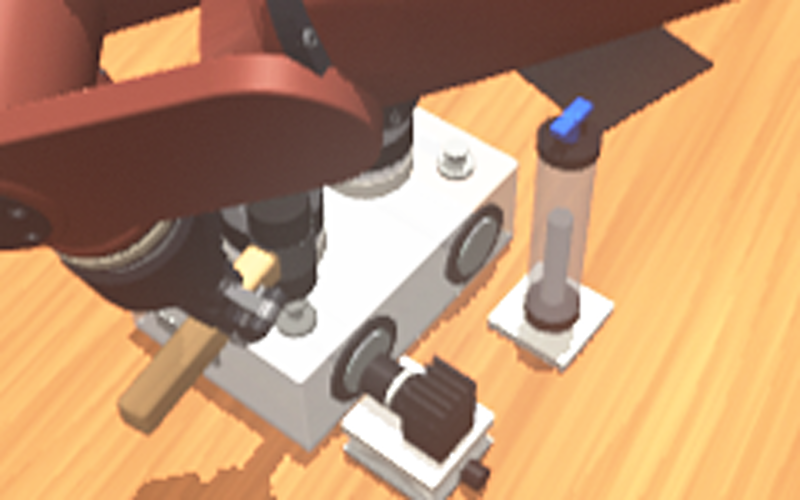

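```bash
python3 - <<'E'
from h import *
P=camera_params('side')
print(atz(*ray('s',P,(190+285*.3,160+275*.3)),.136), atz(*ray('s',P,(190+297*.3,160+308*.3)),.113),atz(*ray('s',P,(190+285*.3,160+205*.3)),.216))
s=monitor.get_state();print(s['tcp_pos'],s['time'])
E
```

```text
[0.5285576  0.09197614 0.136     ] [0.51806894 0.09694629 0.113     ] [0.51733067 0.0967214  0.216     ]
[0.52538562 0.151673   0.15850293] 10.375
```

carry_out --deltas '[[[0.05,-0.1,0,0,0,0],[0.05,-0.1,0,0,0,0],[0.35,-0.1,0.83,0,0,0],[0.36,-0.1,0.85,0,0,0]]]'

```text
time: 10.88
tcp_pos: [0.522, 0.1536, 0.1213]
orientation: [0.696, 0.697, -0.123, 0.123]
wrist_force: [0.0, 0.6, -0.6]
finger_gap: 0.0212
grasp_force: 59.9
```

```bash
cat > st.py <<'E'
from h import *
import sys
for i in range(2):
    s=monitor.get_state(); G=R.from_quat(s['orientation']).as_matrix(); g=s['tcp_pos']-.019*G[:,2]; xh=np.cross(G[:,1],[0,0,-1]); print((g-.066*xh).round(4),s['wrist_force'].round(1),s['torque'].round(2),np.degrees(np.arcsin(G[2,0])).round(1),s['time'])
    if i==0: im=snapshot('wrist'); np.savez('wl.npz',**camera_params('wrist')); cv2.imwrite('pics/wl.png',im[...,::-1])
E
python3 st.py
```

```text
[0.5221 0.0941 0.1391] [ 0.   0.6 -0.6] [ 0.42 -0.17  0.12] -20.1 10.875
[0.5216 0.0941 0.1391] [ 1.3 -0.6 -1.2] [ 0.29 -0.27  0.19] -20.0 10.925
```

carry_out --deltas '[[[-0.3,0,-0.82,0,0,0],[-0.6,0,-1.64,0,0,0],[-1.1,0,-3,0,0,0],[-1.1,0,-3,0,0,0]]]'

```text
time: 11.42
tcp_pos: [0.5242, 0.1541, 0.2548]
orientation: [0.697, 0.696, -0.119, 0.124]
wrist_force: [0.9, 0.7, -2.7]
finger_gap: 0.0214
grasp_force: 60.0
```

```bash
python3 st.py; python3 - <<'E'
from h import *
im=snapshot('scene');P=camera_params('scene'); f=200/np.tan(np.radians(P['fovy'])/2)
a=cv2.resize(im[200:260,330:400,::-1],(400,343),interpolation=cv2.INTER_CUBIC)
b0=cv2.imread('pics/scene0.png'); b=cv2.resize(b0[200:260,330:400],(400,343),interpolation=cv2.INTER_CUBIC)
s=snapshot('side')
c=cv2.resize(s[160:310,190:430,::-1],(400,250),interpolation=cv2.INTER_CUBIC)
w=cv2.resize(cv2.imread('pics/wl.png'),(400,250))
cv2.imwrite('pics/c6.png',np.vstack([np.hstack([b,a]),np.hstack([c,w])]))
E
```

```text
[0.524  0.0945 0.2727] [ 0.9  0.7 -2.7] [ 0.49  0.02 -0.03] -19.8 11.425
[0.5221 0.0942 0.2692] [-0.4  0.2 -3.3] [ 0.51 -0.04 -0.02] -19.9 11.475
```

View pics/c6.png

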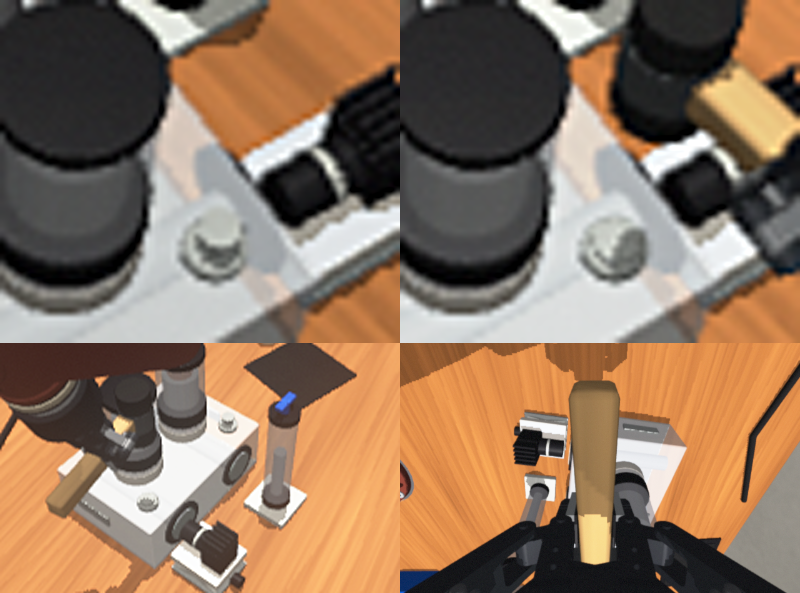

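Pin R's head has dropped close to its collar, at (605,238) in the crop. One more, slightly deeper tap should seat it against the stop.

carry_out --deltas '[[[0.3,0,0.8,0,0,0],[0.6,0,1.6,0,0,0],[0.85,0,2.3,0,0,0],[0.85,0,2.3,0,0,0],[1.14,0,3.12,0,0,0],[1.14,0,3.12,0,0,0]]]'

```text
time: 12.32
tcp_pos: [0.5207, 0.1533, 0.1155]
orientation: [0.696, 0.697, -0.124, 0.122]
wrist_force: [0.1, -1.4, -3.0]
finger_gap: 0.0213
grasp_force: 60.6
```

```bash
python3 st.py
```

```text
[0.5209 0.0938 0.1334] [ 0.1 -1.4 -3. ] [ 0.44 -0.02 -0.02] -20.1 12.325
[0.5206 0.0938 0.1336] [ 0.7  0.2 -2.4] [ 0.54 -0.02 -0.02] -20.0 12.375
```

```bash
python3 - <<'E'
from h import *
from pitch import pred
w=cv2.resize(cv2.imread('pics/wl.png'),(800,500)); w3=cv2.imread('pics/w3.png')
s=snapshot('scene')[200:260,330:400,::-1]; s=cv2.resize(s,(350,300),interpolation=cv2.INTER_CUBIC)
sd=cv2.resize(snapshot('side')[190:280,230:350,::-1],(400,300),interpolation=cv2.INTER_CUBIC)
o=np.zeros((600,800,3),np.uint8); o[:300,:350]=s; o[:300,400:]=sd
o[300:600,:400]=w3[30:330,200:600]; o[300:600,400:]=w[30:330,200:600]
cv2.imwrite('pics/c7.png',o)
E
```

```text
(no output)
```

View pics/c7.png

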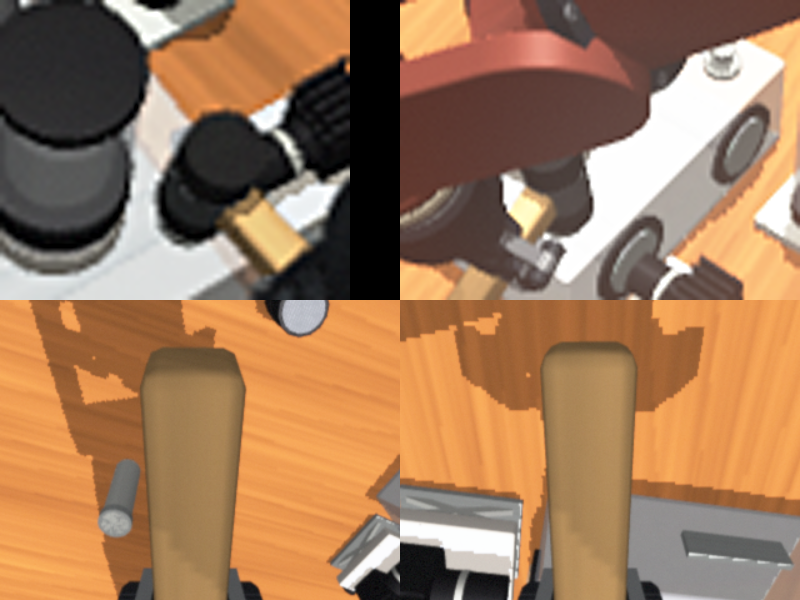

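carry_out --deltas '[[[-0.35,0,-0.95,0,0,0],[-0.7,-0.3,-1.9,0,0.2,0],[-0.9,-1,-2.4,0,0.5,0],[-0.9,-1.8,-2.4,0,0.7,0],[-0.9,-1.8,-2.4,0,0.7,0]]]'

```text
time: 13.1
tcp_pos: [0.4466, 0.1516, 0.2187]
orientation: [0.703, 0.703, -0.082, 0.079]
wrist_force: [1.0, -0.6, -2.6]
finger_gap: 0.0212
grasp_force: 60.4
```

```bash
python3 st.py; python3 - <<'E'
from h import *
p=dict(np.load('wl.npz')); im=cv2.imread('pics/wl.png'); f=200/np.tan(np.radians(p['fovy'])/2)
C=R.from_quat(p['attitude']).as_matrix()
c=C.T@(np.array([.5235,.0905,.102])-p['eye']); u=(p['cx']+f*c[0]/c[2],p['cy']+f*c[1]/c[2]); print(u)
x,y=int(u[0]),int(u[1]); x0=max(0,x-40);y0=max(0,y-30)
a=cv2.resize(im[y0:y0+60,x0:x0+80],(400,300),interpolation=cv2.INTER_CUBIC)
s=snapshot('scene')[210:255,340:400,::-1]; s=cv2.resize(s,(400,300),interpolation=cv2.INTER_CUBIC)
w=cv2.resize(im,(400,250)); o=np.zeros((600,800,3),np.uint8); o[:300,:400]=a;o[:300,400:]=s;o[300:550,:400]=w
sd=cv2.resize(snapshot('side')[190:280,230:350,::-1],(400,300),interpolation=cv2.INTER_CUBIC); o[300:,400:]=sd
cv2.imwrite('pics/c8.png',o)
E
```

```text
[0.4467 0.0899 0.2372] [ 1.  -0.6 -2.6] [ 0.39 -0.02  0.01] -13.0 13.1
[0.4481 0.0901 0.2372] [ 1.4  0.2 -3.1] [0.44 0.04 0.01] -13.0 13.15
(np.float64(397.4029443027148), np.float64(224.6029451795554))
```

View pics/c8.png

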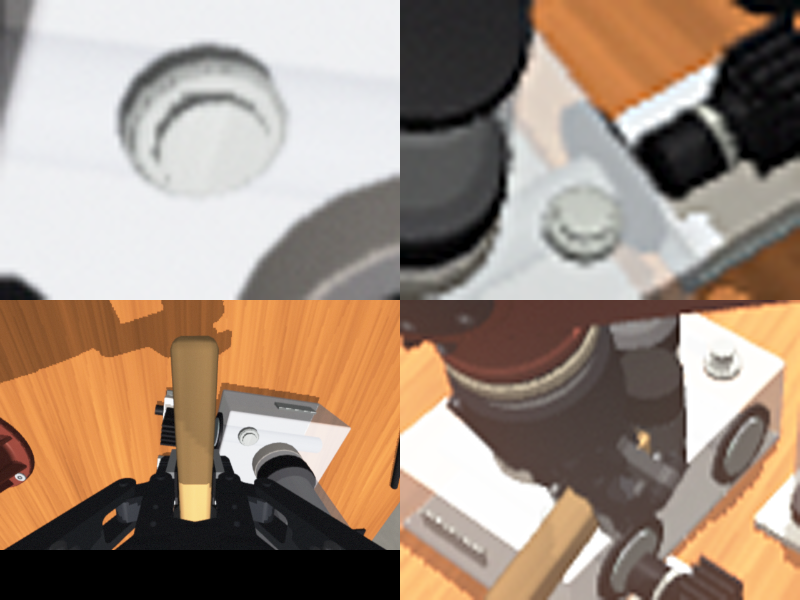

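I miscounted: that was the 11th picture viewed, one over the limit of 10. I'll view no more and check by numbers from here. The crop shows pin R's disc at (213,150) seated in its collar with no stem showing. I'll check the disc's height numerically and plan the move to pin L.

```bash
python3 - <<'E'
from h import *
p=dict(np.load('wl.npz')); f=200/np.tan(np.radians(p['fovy'])/2); C=R.from_quat(p['attitude']).as_matrix()
def pr(X): c=C.T@(np.array(X)-p['eye']); return np.array([p['cx']+f*c[0]/c[2],p['cy']+f*c[1]/c[2]])
for z in (.09,.098,.102,.104,.107): print(z,pr([.5235,.0905,z]).round(1))
# bright head-disc scale: seen disc centre (213,150)/5, collar base centre from outer ellipse ~(203,122)/5
s=monitor.get_state()
t=tcp_for([.494,-.0885,.30],-65,tilt=13); print(t); rel(t,-65,13); print(np.degrees(s['q']).round(1))
E
```

```text
0.09 [394.4 217.2]
0.098 [396.4 222.1]
0.102 [397.4 224.6]
0.104 [397.9 225.9]
0.107 [398.7 227.8]
[ 0.52008651 -0.14444269  0.28148697]
shift [-7.581  1.768  0.134] turn [ 3.487  0.021 15.103] q [ 18.1  -1.7 110.1 -12.7  76.3  21.6]
[ 18.1  -1.7 110.1 -12.7  76.3  21.6]
```

```bash
python3 - <<'E'
from h import *
t=tcp_for([.494,-.088,.32],210,tilt=13); print(t); rel(t,210,13)
t=tcp_for([.448,.09,.32],90,tilt=13); rel(t,90,13)
E
```

```text
[ 0.44054378 -0.11886296  0.30148697]
shift [-7.069 -0.222 -0.492] turn [ -2.712  -0.014 -11.69 ] q [ 18.1  -1.7 110.1 -12.7  76.3  21.6]
shift [-0.479 -0.036 -2.018] turn [-0.015  0.003  0.003] q [ 18.1  -1.7 110.1 -12.7  76.3  21.6]
```

carry_out --deltas '[[[-0.24,0,-1,0,0,0],[-0.48,-0.04,-2,0,0,0],[-0.9,-0.05,-2,-0.2,0,-0.9],[-1.5,-0.07,-1.85,-0.43,0,-1.85],[-2.1,-0.1,-1.7,-0.65,0,-2.8],[-2.7,-0.1,-1.55,-0.87,0,-3.75],[-3.3,-0.1,-1.4,-1.1,0,-4.7],[-3.9,-0.1,-1.25,-1.3,0,-5.65]]]'

```text
time: 14.25
tcp_pos: [0.4449, 0.0106, 0.3018]
orientation: [0.271, 0.956, -0.033, 0.106]
wrist_force: [0.0, -0.4, -3.6]
finger_gap: 0.0214
grasp_force: 60.4
```

```bash
python3 - <<'E'
from h import *
t=tcp_for([.494,-.088,.32],210,tilt=13); print(t); rel(t,210,13)
E
```

```text
[ 0.44054378 -0.11886296  0.30148697]
shift [-1.562 -2.811  0.376] turn [-1.399 -0.037 -6.009] q [ -3.4 -21.  117.1  -6.5  72.9 -60.4]
```

carry_out --deltas '[[[-0.25,-0.45,0.06,-0.22,0,-0.95],[-0.5,-0.9,0.12,-0.45,0,-1.9],[-0.75,-1.35,0.18,-0.67,0,-2.85],[-1,-1.8,0.24,-0.89,0,-3.8],[-1.25,-2.25,0.3,-1.1,0,-4.75],[-1.5,-2.7,0.36,-1.32,0,-5.7],[-1.56,-2.81,0.38,-1.4,0,-6],[-1.56,-2.81,0.38,-1.4,0,-6]]]'

```text
time: 15.25
tcp_pos: [0.4485, -0.1002, 0.3041]
orientation: [-0.244, 0.964, 0.024, 0.1]
wrist_force: [-0.8, -0.0, -3.2]
finger_gap: 0.0213
grasp_force: 60.5
```

```bash
python3 st.py; python3 - <<'E'
from h import *
t=tcp_for([.494,-.088,.32],210,tilt=13); print(t); rel(t,210,13)
for c in ('scene','side'):
    im=snapshot(c); P=camera_params(c)
    for n,z in (('mallet_head',.32),):
        for x in place_of(c,n)[:2]: print(c,n,x['score'],np.round(x['point'],1),atz(*ray(c,P,x['point']),z).round(4))
    m=masks_of(c,'mallet_head')
    for x in m[:2]: print('mask',x['score'],x['extent'])
    cv2.imwrite(f'pics/p_{c}.png',im[...,::-1])
E
```

```text
[ 0.5031 -0.0707  0.3227] [-0.8 -0.  -3.2] [-0.17  0.33 -0.02] -11.8 15.25
[ 0.5028 -0.0705  0.3226] [-0.1  0.2 -2.7] [-0.15  0.31 -0.  ] -11.8 15.3
[ 0.44054378 -0.11886296  0.30148697]
shift [ 0.396 -0.324 -0.018] turn [-0.055 -0.123 -0.159] q [ -27.9  -17.9  114.4    9.9   76.8 -147.9]
scene mallet_head 0.82 [336.  138.5] [ 0.4891 -0.0755  0.32  ]
mask 0.65 [326.4, 102.1, 350.6, 157.0]
side mallet_head 0.8 [319.4 139.4] [ 0.5047 -0.0626  0.32  ]
mask 0.57 [311.0, 115.0, 397.1, 155.7]
```

The wrist joint is at its limit (q6 −147.9°), so this approach won't work for pin L. I'll back off, stand the mallet on the pad and re-grip it the other way round. That will also undo the slip in the grip.

```bash
python3 - <<'E'
from h import *
t=tcp_for([.462,-.325,.20],5,tilt=13); print(t)
s=monitor.get_state(); M=R.from_quat(s['orientation']).as_matrix()
print('tool shift full',(M.T@(t-s['tcp_pos'])/.04).round(2))
# intermediate: h=125 , 40% way
for h,f in ((120,.4),):
    print(h,f); rel(s['tcp_pos']+f*(t-s['tcp_pos']),h,13)
E
```

```text
[ 0.52349104 -0.31962023  0.18148697]
tool shift full [ 1.55 -5.72  2.83]
120 0.4
shift [ 0.618 -2.287  1.133] turn [ 1.881 -0.075  8.621] q [ -27.9  -18.   114.5   10.    76.8 -147.9]
```

carry_out --deltas '[[[0,-0.2,0,0.2,0,0.9],[0.05,-0.5,0,0.4,0,1.8],[0.1,-0.9,0,0.65,0,2.9],[0.2,-1.3,0,0.88,0,4],[0.3,-1.7,0.2,1.12,0,5.1],[0.4,-2.1,0.4,1.35,0,6.2],[0.5,-2.5,0.6,1.6,0,7.3],[0.6,-2.8,0.8,1.83,0,8.4]]]'

```text
time: 16.6
tcp_pos: [0.4862, -0.2072, 0.268]
orientation: [0.459, 0.882, -0.053, 0.094]
wrist_force: [0.4, 0.1, -3.4]
finger_gap: 0.0208
grasp_force: 60.5
```

```bash
python3 - <<'E'
from h import *
t=tcp_for([.462,-.325,.16],5,tilt=13); rel(t,5,13)
E
```

```text
shift [-2.09  -0.821  3.704] turn [2.6130e+00 7.0000e-03 1.1705e+01] q [-27.2  -7.7 110.1  -6.7  67.  -60.1]
```

carry_out --deltas '[[[-0.15,-0.06,0.26,0.2,0,0.95],[-0.35,-0.13,0.6,0.43,0,1.9],[-0.55,-0.2,1,0.65,0,2.95],[-0.75,-0.3,1.3,0.9,0,4],[-0.95,-0.38,1.65,1.13,0,5.05],[-1.1,-0.45,2,1.36,0,6.1],[-1.3,-0.52,2.3,1.6,0,7.15],[-1.5,-0.6,2.65,1.83,0,8.2]]]'

```text
time: 17.6
tcp_pos: [0.5141, -0.2879, 0.1777]
orientation: [0.931, 0.348, -0.106, 0.038]
wrist_force: [0.2, 0.4, -3.1]
finger_gap: 0.0213
grasp_force: 60.5
```

```bash
python3 - <<'E'
from h import *
t=tcp_for([.462,-.325,.10],5,tilt=13); rel(t,5,13)
E
```

```text
shift [0.202 0.758 2.419] turn [ 0.796 -0.006  3.514] q [-29.8  14.6  96.7 -12.7  73.5  23.2]
```

carry_out --deltas '[[[0.05,0.2,0.5,0.2,0,0.9],[0.1,0.4,1,0.4,0,1.8],[0.15,0.6,1.5,0.6,0,2.65],[0.2,0.76,2,0.8,0,3.5],[0.2,0.76,2.4,0.8,0,3.5],[0.2,0.76,2.4,0.8,0,3.5]]]'

```text
time: 18.35
tcp_pos: [0.5212, -0.3188, 0.0807]
orientation: [0.992, 0.048, -0.115, 0.004]
wrist_force: [-0.7, 0.1, -3.3]
finger_gap: 0.0209
grasp_force: 60.3
```

```bash
python3 st.py; python3 - <<'E'
from h import *
for c in ('scene','side'):
    snapshot(c); P=camera_params(c)
    for n,z in (('mallet_head',.10),('pad_top',.004),('jar_center',.035)):
        for x in place_of(c,n)[:2]: print(c,n,round(x['score'],2),np.round(x['point'],1),atz(*ray(c,P,x['point']),z).round(4))
t=tcp_for([.462,-.325,.044],5,tilt=13); rel(t,5,13)
E
```

```text
[ 0.4598 -0.3249  0.0991] [-0.7  0.1 -3.3] [ 0.07 -0.42  0.  ] -13.2 18.35
[ 0.4606 -0.3251  0.1004] [ 0.9 -0.7 -3.2] [ 0.02 -0.34  0.06] -13.2 18.4
scene mallet_head 0.9 [288.2 130. ] [ 0.4473 -0.3346  0.1   ]
scene mallet_head 0.49 [273.1 145.7] [ 0.5191 -0.3142  0.1   ]
scene pad_top 0.79 [277.1 153.8] [ 0.4903 -0.3505  0.004 ]
scene pad_top 0.69 [236.3 119.3] [ 0.5086 -0.565   0.004 ]
scene jar_center 0.62 [241.8 153.8] [ 0.5877 -0.4     0.035 ]
side mallet_head 0.67 [377.2 157.1] [ 0.464  -0.3283  0.1   ]
side pad_top 0.95 [372.8 175.6] [ 0.4782 -0.3526  0.004 ]
side pad_top 0.6 [386.9 140.7] [ 0.5073 -0.5402  0.004 ]
side jar_center 0.49 [350.  146.3] [ 0.5879 -0.4143  0.035 ]
shift [ 0.341 -0.003  1.402] turn [0.01  0.005 0.049] q [-33.9  26.8  91.7  -8.7  71.8  54. ]
```

carry_out --deltas '[[[0.08,0,0.35,0,0,0],[0.16,0,0.7,0,0,0],[0.22,0,0.95,0,0,0],[0.27,0,1.15,0,0,0],[0.29,0,1.25,0,0,0],[0.31,0,1.33,0,0,0],[0.31,0,1.33,0,0,0]]]'

```text
time: 19.68
tcp_pos: [0.5225, -0.3198, 0.0279]
orientation: [0.992, 0.047, -0.114, 0.005]
wrist_force: [0.4, 0.9, -3.5]
finger_gap: 0.0215
grasp_force: 60.6
```

carry_out --deltas '[[[0.01,0,0.04,0,0,0],[0.015,0,0.07,0,0,0],[0.015,0,0.07,0,0,0]]]'

```text
time: 20.05
tcp_pos: [0.5224, -0.3197, 0.025]
orientation: [0.992, 0.047, -0.114, 0.005]
wrist_force: [0.2, 0.4, -2.8]
finger_gap: 0.0208
grasp_force: 60.6
```

```bash
python3 st.py
```

```text
[ 0.4609 -0.3256  0.0435] [ 0.2  0.4 -2.8] [ 0.07 -0.4   0.06] -13.1 20.05
[ 0.461  -0.3256  0.0436] [ 0.4 -0.1 -3.4] [ 0.05 -0.37  0.02] -13.1 20.1
```

carry_out --deltas '[[[0.01,0,0.04,0,0,0],[0.015,0,0.07,0,0,0],[0.015,0,0.07,0,0,0]]]'

```text
time: 20.48
tcp_pos: [0.5228, -0.32, 0.0233]
orientation: [0.992, 0.047, -0.114, 0.005]
wrist_force: [0.4, 1.7, 4.0]
finger_gap: 0.0213
grasp_force: 61.4
```

carry_out --deltas '[[[0.01,0,0.04,0,0,0],[0.02,0,0.08,0,0,0],[0.02,0,0.08,0,0,0]]]'

```text
time: 20.85
tcp_pos: [0.5237, -0.3202, 0.0222]
orientation: [0.992, 0.047, -0.114, 0.006]
wrist_force: [-0.1, 4.6, 13.9]
finger_gap: 0.0216
grasp_force: 62.7
```

```bash
python3 st.py
```

```text
[ 0.4623 -0.3261  0.0408] [-0.1  4.6 13.9] [ 0.59  0.92 -0.21] -13.1 20.85
[ 0.4622 -0.3261  0.0407] [-0.3  3.5 12.8] [ 0.62  0.92 -0.26] -13.1 20.9
```

carry_out --deltas '[[[-0.015,0,-0.07,0,0,0],[-0.02,0,-0.09,0,0,0]]]'

```text
time: 21.15
tcp_pos: [0.5233, -0.3201, 0.0229]
orientation: [0.992, 0.048, -0.113, 0.006]
wrist_force: [1.7, 0.0, 1.6]
finger_gap: 0.0209
grasp_force: 61.1
```

carry_out --deltas '[[[0,0,0,0,0,0],[0,0,0,0,0,0],[0,0,0,0,0,0]]]' --grip 50

```text
time: 21.52
tcp_pos: [0.522, -0.3196, 0.022]
orientation: [0.992, 0.047, -0.115, 0.005]
wrist_force: [-0.3, 0.4, 0.3]
finger_gap: 0.0499
grasp_force: 0.0
```

carry_out --deltas '[[[0,0,-0.5,0,0,0],[0,0,-1.2,0,0,0],[0,0,-2.2,0,0,0],[0,0,-3.2,0,0,0],[0,0,-4,0,0,0],[0,0,-4,0,0,0]]]'

```text
time: 22.28
tcp_pos: [0.5618, -0.3179, 0.1841]
orientation: [0.993, 0.047, -0.11, 0.008]
wrist_force: [-0.1, 0.0, -0.7]
finger_gap: 0.0501
grasp_force: 0.0
```

```bash
python3 st.py; python3 - <<'E'
from h import *
for c in ('scene','side','wrist'):
    snapshot(c); P=camera_params(c)
    for n,z in (('mallet_head',.044),('mallet_grip',.044)):
        for x in place_of(c,n)[:2]: print(c,n,round(x['score'],2),np.round(x['point'],1),atz(*ray(c,P,x['point']),z).round(4))
rel(tcp_for([.462,-.326,.17],5,.055),5,20,90)
E
```

```text
[ 0.5002 -0.3238  0.2027] [-0.1  0.  -0.7] [-0.02 -0.14  0.02] -12.7 22.275
[ 0.4987 -0.323   0.1998] [ 0.4  0.  -0.1] [ 0.01 -0.15 -0.01] -12.9 22.325
scene mallet_head 0.74 [288.9 143.8] [ 0.4534 -0.3304  0.044 ]
scene mallet_head 0.48 [386.2 239.1] [0.454  0.1033 0.044 ]
scene mallet_grip 0.56 [275.  156.9] [ 0.5183 -0.3162  0.044 ]
side mallet_head 0.61 [374.6 174.4] [ 0.4612 -0.317   0.044 ]
side mallet_grip 0.62 [359.4 169.9] [ 0.5087 -0.3138  0.044 ]
wrist mallet_head 0.87 [312.  244.3] [ 0.4615 -0.325   0.044 ]
wrist mallet_grip 0.69 [313.1 193.8] [ 0.5182 -0.3206  0.044 ]
shift [-1.026  0.025  0.89 ] turn [ 1.0670e+00  4.0000e-03 -1.7921e+01] q [-32.1  24.3  84.2  -8.   82.2  54.3]
```

carry_out --deltas '[[[0,0,0,0.06,0,-1.05],[0,0,0,0.12,0,-2.1],[0,0,0,0.19,0,-3.15],[0,0,0,0.25,0,-4.2],[0,0,0,0.31,0,-5.25],[0,0,0,0.37,0,-6.3],[0,0,0,0.44,0,-7.35],[0,0,0,0.5,0,-8.4]]]'

```text
time: 23.78
tcp_pos: [0.5585, -0.3165, 0.178]
orientation: [0.703, 0.696, -0.09, -0.113]
wrist_force: [-0.2, -0.6, -0.1]
finger_gap: 0.0499
grasp_force: 0.0
```

```bash
python3 - <<'E'
from h import *
rel(tcp_for([.4615,-.3255,.13],4.5,.055),4.5,20,90)
E
```

```text
shift [-0.198 -0.698  1.918] turn [ 0.551  0.021 -9.44 ] q [-32.4  27.1  80.7  -7.1  87.2 -30.6]
```

carry_out --deltas '[[[0,-0.1,0.1,0.06,0,-1.05],[0,-0.2,0.2,0.12,0,-2.1],[-0.05,-0.3,0.4,0.18,0,-3.15],[-0.1,-0.4,0.6,0.25,0,-4.2],[-0.1,-0.5,0.8,0.31,0,-5.25],[-0.15,-0.6,1,0.37,0,-6.3],[-0.2,-0.7,1.2,0.43,0,-7.35],[-0.2,-0.7,1.3,0.49,0,-8.4]]]'

```text
time: 24.78
tcp_pos: [0.5162, -0.3224, 0.1354]
orientation: [0.052, 0.984, -0.018, -0.172]
wrist_force: [0.5, -0.4, -0.5]
finger_gap: 0.0502
grasp_force: 0.0
```

```bash
python3 - <<'E'
from h import *
P=camera_params('wrist'); snapshot('wrist')
for n,z in (('mallet_head',.044),('mallet_grip',.044)):
        for x in place_of('wrist',n)[:2]: print(n,round(x['score'],2),np.round(x['point'],1),atz(*ray('w',P,x['point']),z).round(4))
rel(tcp_for([.4615,-.3255,.044],4.5,.055),4.5,20,90); rel(tcp_for([.4615,-.3255,.10],4.5,.055),4.5,20,90)
E
```

```text
mallet_grip 0.72 [321.5 241.4] [ 0.5164 -0.3199  0.044 ]
shift [-0.758  0.147  2.633] turn [ 0.052  0.012 -1.09 ] q [ -32.8   26.8   86.6  -11.6   83.  -113.3]
shift [-0.289  0.069  1.316] turn [ 0.052  0.012 -1.09 ] q [ -32.8   26.8   86.6  -11.6   83.  -113.3]
```

carry_out --deltas '[[[0,0.05,0.3,0,0,-0.6],[-0.15,0.07,0.8,0.05,0,-1.09],[-0.3,0.08,1.32,0.05,0,-1.09],[-0.48,0.11,1.85,0.05,0,-1.09],[-0.65,0.14,2.35,0.05,0,-1.09],[-0.75,0.15,2.63,0.05,0,-1.09],[-0.75,0.15,2.63,0.05,0,-1.09]]]'

```text
time: 25.8
tcp_pos: [0.5091, -0.3213, 0.0254]
orientation: [-0.04, 0.984, -0.006, -0.173]
wrist_force: [0.3, -0.3, -0.2]
finger_gap: 0.0498
grasp_force: 0.0
```

carry_out --deltas '[[[0,0,0,0,0,0],[0,0,0,0,0,0],[0,0,0,0,0,0],[0,0,0,0,0,0]]]' --grip 10

```text
time: 26.3
tcp_pos: [0.511, -0.3222, 0.0281]
orientation: [-0.04, 0.984, -0.007, -0.171]
wrist_force: [1.5, 0.4, 3.2]
finger_gap: 0.021
grasp_force: 59.9
```

```bash
cat > st2.py <<'E'
from h import *
for i in range(2):
    s=monitor.get_state(); G=R.from_quat(s['orientation']).as_matrix(); g=s['tcp_pos']-.019*G[:,2]; xh=np.cross(G[:,1],[0,0,1]); print('head',(g-.055*xh).round(4),'h',np.degrees(np.arctan2(xh[1],xh[0])).round(1),s['wrist_force'].round(1),s['torque'].round(2),'tilt',np.degrees(np.arcsin(G[2,0])).round(1),s['time'],np.degrees(s['q']).round(0),s['finger_gap'].round(4),s['grasp_force'].round(0))
    if i==0: snapshot('scene')
E
python3 st2.py
python3 - <<'E'
from h import *
rel(tcp_for([.494,-.090,.25],-90,.055),-90,20,90); rel(tcp_for([.4615,-.3255,.25],4.5,.055),4.5,20,90)
E
```

```text
shift [ 1.772  4.607 -4.789] turn [-3.22   0.025  8.901] q [ -32.9   33.8   89.5  -12.5   72.9 -122.2]
shift [ 1.748  0.01  -4.793] turn [-0.01   0.027  0.013] q [ -32.9   33.8   89.5  -12.5   72.9 -122.2]Traceback (most recent call last):
  File "st2.py", line 3, in <module>
    s=monitor.get_state(); G=R.from_quat(s['orientation']).as_matrix(); g=s['tcp_pos']-.019*G[:,2]; xh=np.cross(G[:,1],[0,0,1]); print('head',(g-.055*xh).round(4),'h',np.degrees(np.arctan2(xh[1],xh[0])).round(1),s['wrist_force'].round(1),s['torque'].round(2),'tilt',np.degrees(np.arcsin(G[2,0])).round(1),s['time'],np.degrees(s['q']).round(0),s['finger_gap'].round(4),s['grasp_force'].round(0))
                                                                                                                                                                                                                                                                                                                                                       ^^^^^^^^^^^^^^^^^^^^^
AttributeError: 'float' object has no attribute 'round'
```

carry_out --deltas '[[[0.14,0,-0.4,0,0,0],[0.45,0,-1.3,0,0,0],[0.85,0,-2.4,0,0,0],[1.25,0.2,-3.5,-0.3,0,0.9],[1.6,0.7,-4.5,-0.65,0,1.85],[1.75,1.2,-4.8,-1,0,2.8],[1.75,1.8,-4.8,-1.35,0,3.75],[1.75,2.4,-4.8,-1.7,0,4.7]]]'

```text
time: 27.3
tcp_pos: [0.5011, -0.2257, 0.2315]
orientation: [0.382, 0.908, 0.067, -0.159]
wrist_force: [-0.2, 0.2, -3.2]
finger_gap: 0.0209
grasp_force: 59.3
```

```bash
sed -i "s/s\['finger_gap'\].round(4),s\['grasp_force'\].round(0)/s['finger_gap'],s['grasp_force']/" st2.py; python3 st2.py
python3 - <<'E'
from h import *
rel(tcp_for([.493,-.090,.25],-90,.055),-90,20,90)
E
```

```text
head [ 0.4672 -0.191   0.2494] h -45.7 [-0.2  0.2 -3.2] [-0.35 -0.33  0.  ] tilt 19.9 27.3 [-34.  16.  90.   4.  93. -79.] 0.02087704819799996 59.271297454833984
head [ 0.4663 -0.1884  0.2493] h -45.9 [-1.   1.7 -2.1] [-0.17 -0.2  -0.01] tilt 20.1 27.35 [-34.  16.  90.   4.  93. -78.] 0.020978974249760602 59.4325715303421
shift [1.549 1.347 0.549] turn [-1.505 -0.011  4.149] q [-33.8  15.8  90.4   4.2  93.5 -78.4]
```

carry_out --deltas '[[[0.2,0.2,0.05,-0.35,0,0.95],[0.5,0.5,0.15,-0.7,0,1.9],[0.9,0.8,0.3,-1.05,0,2.85],[1.2,1.1,0.4,-1.38,0,3.8],[1.5,1.3,0.52,-1.5,0,4.15],[1.55,1.35,0.55,-1.5,0,4.15],[1.55,1.35,0.55,-1.5,0,4.15]]]'

```text
time: 28.22
tcp_pos: [0.4935, -0.1418, 0.2316]
orientation: [0.693, 0.701, 0.121, -0.122]
wrist_force: [-0.4, -0.0, -3.5]
finger_gap: 0.021
grasp_force: 59.5
```

```bash
python3 st2.py
python3 - <<'E'
from h import *
rel(tcp_for([.4935,-.090,.176],-90,.055),-90,20,90)
for c in ('scene','side'):
    snapshot(c); P=camera_params(c)
    for x in place_of(c,'mallet_head')[:2]: print(c,round(x['score'],2),np.round(x['point'],1),atz(*ray(c,P,x['point']),.25).round(4))
E
```

```text
head [ 0.493  -0.0933  0.2495] h -89.3 [-0.4 -0.  -3.5] [-0.47  0.   -0.05] tilt 19.8 28.225 [-34.   4. 103.  16.  84. -38.] 0.021031808913001243 59.52400088310242
head [ 0.4932 -0.0935  0.2496] h -89.4 [ 0.6 -0.5 -3.3] [-0.47  0.    0.02] tilt 19.8 28.275 [-34.   5. 103.  16.  84. -38.] 0.021224410581143317 59.5238596200943
shift [-0.54  -0.007  1.76 ] turn [-0.017  0.015  0.059] q [-33.7   4.5 103.3  16.4  83.9 -37.7]
scene 0.9 [331.2 154.6] [ 0.4893 -0.0894  0.25  ]
scene 0.37 [387.5 239.4] [0.5454 0.1548 0.25  ]
side 0.85 [330. 160.] [ 0.4931 -0.09    0.25  ]
```

carry_out --deltas '[[[-0.1,0,0.35,0,0,0],[-0.25,0,0.8,0,0,0],[-0.38,0,1.25,0,0,0],[-0.48,0,1.6,0,0,0],[-0.54,0,1.76,0,0,0],[-0.54,0,1.76,0,0,0],[-0.54,0,1.76,0,0,0]]]'

```text
time: 29.35
tcp_pos: [0.4943, -0.1382, 0.1589]
orientation: [0.693, 0.7, 0.122, -0.122]
wrist_force: [-0.4, 0.5, -3.5]
finger_gap: 0.0213
grasp_force: 59.5
```

```bash
python3 st2.py
```

```text
head [ 0.4938 -0.0896  0.1767] h -89.5 [-0.4  0.5 -3.5] [-0.45 -0.01 -0.01] tilt 19.9 29.35 [-33.   9. 107.  17.  76. -40.] 0.02131029217467131 59.53235864639282
head [ 0.4938 -0.0897  0.1769] h -89.5 [-0.5  0.2 -3. ] [-0.55 -0.09  0.04] tilt 19.9 29.4 [-33.   9. 107.  17.  76. -40.] 0.02109516667642013 59.5324569940567
```

carry_out --deltas '[[[-0.32,0,0.89,0,0,0],[-0.33,0,0.91,0,0,0],[-0.33,0,0.91,0,0,0]]]'

```text
time: 29.78
tcp_pos: [0.4949, -0.1386, 0.1207]
orientation: [0.693, 0.7, 0.122, -0.121]
wrist_force: [2.2, -0.9, -1.2]
finger_gap: 0.021
grasp_force: 60.7
```

```bash
python3 st2.py
```

```text
head [ 0.4944 -0.0901  0.1386] h -89.5 [ 2.2 -0.9 -1.2] [-0.39 -0.18 -0.11] tilt 19.8 29.775 [-33.  12. 108.  17.  72. -41.] 0.021005451399983888 60.71563482284546
head [ 0.4943 -0.09    0.1385] h -89.5 [ 1.3 -0.5  0.6] [-0.36 -0.25 -0.19] tilt 19.8 29.825 [-33.  12. 108.  17.  72. -41.] 0.021415271986631294 60.72224736213684
```

carry_out --deltas '[[[0.29,0,-0.8,0,0,0],[0.29,0,-0.8,0,0,0],[-0.04,0,0.12,0,0,0],[-0.04,0,0.12,0,0,0]]]'

```text
time: 30.32
tcp_pos: [0.493, -0.1375, 0.1131]
orientation: [0.693, 0.7, 0.122, -0.124]
wrist_force: [-0.7, 0.1, -0.6]
finger_gap: 0.021
grasp_force: 62.8
```

```bash
python3 st2.py
```

```text
head [ 0.4926 -0.089   0.1309] h -89.5 [-0.7  0.1 -0.6] [-0.36  0.    0.05] tilt 20.0 30.325 [-33.  13. 108.  17.  71. -41.] 0.021010538808373114 62.810035943984985
head [ 0.4925 -0.089   0.1311] h -89.4 [-0.  -0.1 -1.5] [-0.39  0.01  0.02] tilt 20.0 30.375 [-33.  12. 108.  17.  71. -41.] 0.021304895198162813 62.71177053451538
```

carry_out --deltas '[[[0.35,0,-0.95,0,0,0],[0.85,0,-2.3,0,0,0],[1.3,0,-3.6,0,0,0],[1,0,-4.2,0,0,0],[0,0,-4.6,0,0,0],[-1.3,0,-5,0,0,0],[-2.7,0,-5.5,0,0,0],[-2.7,0,-5.5,0,0,0]]]'

```text
time: 31.38
tcp_pos: [0.4943, -0.3178, 0.2821]
orientation: [0.695, 0.698, 0.121, -0.123]
wrist_force: [-0.1, 1.3, -4.2]
finger_gap: 0.0209
grasp_force: 62.4
```

```bash
python3 st2.py; python3 - <<'E'
from h import *
im=snapshot('side')[...,::-1].copy(); a=cv2.imread('pics/side0.png'); P=camera_params('side')
cv2.imwrite('pics/side_after.png',im)
f=200/np.tan(np.radians(P['fovy'])/2); C=R.from_quat(P['attitude']).as_matrix()
for X in ([.496,-.0865,.098],[.496,-.0865,.102],[.496,-.0865,.116],[.5235,.0905,.102],[.5235,.0905,.116]):
    c=C.T@(np.array(X)-P['eye']); print(X,(P['cx']+f*c[0]/c[2]).round(1),(P['cy']+f*c[1]/c[2]).round(1))
g=lambda i:cv2.cvtColor(i,cv2.COLOR_BGR2GRAY)
print('before L');print(g(a)[198:220,316:338:2]);print('after L');print(g(im)[198:220,316:338:2])
for x in place_of('side','mallet_head')[:2]: print(round(x['score'],2),np.round(x['point'],1))
snapshot('scene')
for x in place_of('scene','mallet_head')[:2]: print(round(x['score'],2),np.round(x['point'],1))
E
```

```text
head [ 0.4941 -0.2692  0.2999] h -89.7 [-0.1  1.3 -4.2] [-0.41 -0.04  0.05] tilt 19.9 31.375 [-47.  14.  87.  13.  94. -48.] 0.020910316175736493 62.35237240791321
head [ 0.4942 -0.2669  0.3004] h -89.6 [ 0.2  0.2 -4.1] [-0.43 -0.02  0.02] tilt 20.0 31.425 [-46.  14.  87.  14.  94. -48.] 0.02111008488725143 62.35076665878296
[0.496, -0.0865, 0.098] 327.3 207.5
[0.496, -0.0865, 0.102] 327.3 206.4
[0.496, -0.0865, 0.116] 327.4 202.5
[0.5235, 0.0905, 0.102] 279.0 252.4
[0.5235, 0.0905, 0.116] 278.5 248.5
before L
[[248 244 243 245 248 229 190 177 181 185 183]
 [249 246 244 245 246 249 229 181 182 184 180]
 [242 248 247 245 246 244 248 226 183 183 181]
 [233 243 248 245 241 234 242 248 226 180 181]
 [235 233 243 246 231 228 232 243 249 212 178]
 [234 234 233 237 230 230 232 235 246 243 209]
 [236 233 235 234 230 233 234 217 246 246 241]
 [242 236 234 240 220 236 237 185 245 245 245]
 [246 242 236 225 162 216 203 208 240 244 244]
 [245 246 239 233 120 132  98 228 230 244 244]
 [246 246 235 203 140 106 113 228 224 244 245]
 [245 246 237 181 146 132 135 232 216 245 245]
 [246 245 251 200 15
[... 850 characters left out ...]
06 232 232 234 231 241 245 245]
 [246 247 241 210 233 235 235 218 231 245 245]
 [246 247 236 229 226 237 238 182 226 245 245]
 [246 247 237 225 184 213 201 211 218 246 246]
 [247 246 251 199 185 178 167 206 205 246 246]
 [247 246 251 156 220 202 226 152 229 246 246]
 [246 246 249 138 159 163 171 127 246 246 246]
 [246 246 247 225 123 113 109 188 247 246 246]
 [247 246 246 250 220 202 211 248 247 246 246]
 [247 246 246 247 249 250 249 247 246 246 247]
 [247 247 246 246 246 245 245 246 246 246 247]
 [245 247 247 248 245 245 245 245 246 247 236]
 [244 245 247 248 247 245 246 246 246 247 192]
 [246 244 245 247 248 245 245 246 247 239 140]]
0.76 [363.4  98.3]
0.76 [284.5  93.4]
0.63 [366.4 194.4]
```

```bash
python3 - <<'E'
from h import *
g=cv2.cvtColor(cv2.imread('pics/side_after.png'),cv2.COLOR_BGR2GRAY); a=cv2.cvtColor(cv2.imread('pics/side0.png'),cv2.COLOR_BGR2GRAY)
print(g[242:266,268:290:2]); print(a[242:266,268:290:2])
t=tcp_for([.484,-.335,.12],-90,.055,20); rel(t,-90,20,90)
t=tcp_for([.48,-.34,.13],5,.055,13); rel(t,5,13,90)
E
```

```text
[[142 141 141 140 139 137 129 216 250 247 247]
 [140 140 140 138 136 131 206 250 248 247 247]
 [135 135 135 134 146 207 251 248 247 247 247]
 [217 186 187 207 217 250 249 247 247 247 247]
 [252 242 242 249 247 246 247 247 247 247 247]
 [247 249 248 247 246 244 245 247 247 247 247]
 [245 246 247 247 247 246 244 246 247 247 247]
 [245 246 247 247 243 242 241 240 247 247 247]
 [245 245 246 246 233 230 234 229 245 247 247]
 [244 246 247 237 232 232 234 231 235 246 247]
 [242 245 241 230 232 233 236 230 198 245 246]
 [240 243 227 232 233 236 236 216 159 246 244]
 [244 240 222 218 236 236 237 175 185 246 244]
 [247 242 212 179 236 237 232 181 193 246 246]
 [247 247 192 209 195 212 195 232 153 246 246]
 [247 248 184 229 186 154 195 212 118 248 247]
 [247 247 233 192 233 191 223 156 170 249 247]
 [247 247 252 142 190 215 180 133 232 247 247]
 [247 247 250 182 127 153 125 185 247 246 246]
 [247 247 248 244 206 170 190 246 247 245 246]
 [247 247 247 249 252 242 249 242 244 245 246]
 [247 247 247 247 248 249 248 242 241 245 246]
 [248 248 247 247 247 247 247 246 241 242 246]
 [247 248 247 247 2
[... 651 characters left out ...]
09 165 138 118 130 188 191 245 244]
 [246 246 188 164 148 140 147 234 150 246 245]
 [246 247 182 183 157 146 145 210 115 247 246]
 [246 247 231 191 190 186 169 155 168 248 246]
 [246 246 252 140 190 215 180 131 230 246 246]
 [246 246 249 179 124 151 124 183 246 245 245]
 [246 246 247 243 203 168 188 245 246 244 245]
 [246 246 246 248 251 240 248 241 243 244 245]
 [246 246 246 246 247 248 247 241 240 243 245]
 [247 246 246 246 246 246 246 245 240 241 245]
 [245 247 246 246 246 246 246 247 245 241 239]]
shift [-3.214 -0.3    3.672] turn [-0.021  0.004  0.059] q [-46.2  13.8  87.1  13.5  93.8 -47.7]
shift [-2.02   0.876  3.857] turn [ 2.679 -0.53  -9.054] q [-46.2  13.8  87.1  13.5  93.8 -47.7]
```

```bash
python3 - <<'E'
from h import *
P=camera_params('side'); f=200/np.tan(np.radians(P['fovy'])/2); C=R.from_quat(P['attitude']).as_matrix()
def ext(c,r,z):
    t=np.linspace(0,6.28,200); X=np.c_[c[0]+r*np.cos(t),c[1]+r*np.sin(t),np.full(200,z)]; q=(X-P['eye'])@C; v=P['cy']+f*q[:,1]/q[:,2]; return v.min(),v.max()
for n,c in (('R',(.5235,.0905)),('L',(.496,-.0865))):
    b=ext(c,.015,.09)[1]
    print(n,'collar bottom',round(b,2),[(z,'top',round(b-ext(c,.01,z)[0],2),'front',round(b-ext(c,.01,z)[1],2)) for z in (.102,.104,.106,.116)])
def prof(im,cols,r0,r1): return cv2.cvtColor(cv2.imread(im),cv2.COLOR_BGR2GRAY)[r0:r1,cols].mean(1).round(0).astype(int)
print('R',prof('pics/side_after.png',slice(276,282),244,264)); print('R0',prof('pics/side0.png',slice(276,282),244,264))
print('L',prof('pics/side_after.png',slice(324,330),198,218)); print('L0',prof('pics/side0.png',slice(324,330),198,218))
E
```

```text
R collar bottom 261.07 [(0.102, 'top', np.float64(12.29), 'front', np.float64(5.05)), (0.104, 'top', np.float64(12.84), 'front', np.float64(5.58)), (0.106, 'top', np.float64(13.38), 'front', np.float64(6.13)), (0.116, 'top', np.float64(16.13), 'front', np.float64(8.86))]
L collar bottom 214.11 [(0.102, 'top', np.float64(10.58), 'front', np.float64(4.76)), (0.104, 'top', np.float64(11.13), 'front', np.float64(5.32)), (0.106, 'top', np.float64(11.69), 'front', np.float64(5.87)), (0.116, 'top', np.float64(14.49), 'front', np.float64(8.67))]
R [207 240 247 245 246 240 231 234 234 235 236 229 198 178 208 189 136 192
 247 248]
R0 [206 236 239 232 232 233 233 225 199 136 113 128 152 162 184 189 134 189
 246 247]
L [219 237 246 246 246 246 240 232 233 234 232 190 170 214 170 118 212 249
 246 245]
L0 [217 237 244 239 230 231 232 230 186 112 120 144 161 181 170 117 210 248
 245 244]
```

```bash
python3 - <<'E'
from h import *
r=[]
for c in ('scene','side'):
    snapshot(c); P=camera_params(c); x=place_of(c,'mallet_head')[0]; r.append(ray(c,P,x['point']))
print(tri(r)); 
for tl in (9,):
    for h in (-60,5): print(h); rel(tcp_for([.48,-.34,.13],h,.055,tl),h,tl,90)
E
python3 st2.py
```

```text
(array([ 0.49496168, -0.25700131,  0.32180873]), [np.float64(0.0023211000790743985), np.float64(0.002321100079074389)])
-60
shift [-3.168  0.24   3.468] turn [ 0.74  -1.063 -2.848] q [-46.2  13.7  87.1  13.5  93.8 -47.7]
5
shift [-2.009  0.898  3.888] turn [ 2.361 -0.826 -9.15 ] q [-46.2  13.7  87.1  13.5  93.8 -47.7]
head [ 0.4949 -0.2646  0.3026] h -89.4 [ 0.8 -0.2 -3.6] [-0.48  0.01  0.03] tilt 19.9 31.825 [-46.  14.  87.  14.  94. -48.] 0.021010607662362946 62.35196113586426
head [ 0.4949 -0.2649  0.3026] h -89.4 [ 0.2  0.9 -3.4] [-0.53  0.    0.01] tilt 19.9 31.875 [-46.  14.  87.  14.  94. -48.] 0.02117583566299837 62.3513925075531
```

```bash
python3 - <<'E'
from h import *
rel(tcp_for([.472,-.337,.12],-90,.055,6),-90,6,90)
E
```

```text
shift [-3.357 -0.611  3.668] turn [-0.008 -1.389  0.06 ] q [-46.2  13.8  87.   13.5  93.8 -47.7]
```

carry_out --deltas '[[[-0.6,-0.1,0.6,0,-0.25,0],[-1.2,-0.2,1.2,0,-0.5,0],[-1.8,-0.3,1.8,0,-0.75,0],[-2.4,-0.45,2.4,0,-1,0],[-2.9,-0.55,3,0,-1.25,0],[-3.36,-0.61,3.67,0,-1.39,0.06],[-3.36,-0.61,3.67,0,-1.39,0.06]]]'

```text
time: 32.75
tcp_pos: [0.4697, -0.3882, 0.0976]
orientation: [0.706, 0.706, 0.037, -0.041]
wrist_force: [-0.2, 0.3, -3.2]
finger_gap: 0.0212
grasp_force: 62.1
```

```bash
python3 st2.py; python3 - <<'E'
from h import *
r=[];q=[]
for c in ('scene','side'):
    snapshot(c); P=camera_params(c)
    for n,L in (('mallet_head',r),('mallet_grip',q)):
        for x in place_of(c,n)[:1]: L.append(ray(c,P,x['point'])); print(c,n,np.round(x['point'],1),round(x['score'],2),atz(*L[-1],.12).round(3))
    m=masks_of(c,'mallet_head')
    if m:
        k=m[0]['pixels'].astype(np.uint8); print(m[0]['score'],m[0]['extent'],k.sum())
print(tri(r)); print(tri(q) if len(q)>1 else '')
E
```

```text
head [ 0.4699 -0.3353  0.1165] h -90.0 [-0.2  0.3 -3.2] [-0.19 -0.01  0.05] tilt 6.4 32.75 [-48.  21.  97.   4.  67. -50.] 0.021180495054642135 62.11758255958557
head [ 0.4712 -0.3365  0.1186] h -90.0 [-0.5  0.  -3.6] [-0.26  0.01  0.  ] tilt 6.2 32.8 [-48.  21.  97.   4.  67. -50.] 0.02090928892522717 62.15431809425354
scene mallet_head [281.9 125.8] 0.74 [ 0.461 -0.345  0.12 ]
scene mallet_grip [272.  120.2] 0.75 [ 0.471 -0.382  0.12 ]
0.57 [255.5, 105.4, 287.5, 143.1] 416
side mallet_head [375.6 147.9] 0.96 [ 0.476 -0.341  0.12 ]
side mallet_grip [385.8 138.9] 0.64 [ 0.467 -0.395  0.12 ]
0.94 [366.4, 125.1, 397.1, 163.8] 416
(array([ 0.47051824, -0.32908377,  0.13375591]), [np.float64(0.0036675026224250555), np.float64(0.003667502622424982)])
(array([ 0.4676132 , -0.3883632 ,  0.11937695]), [np.float64(0.004480484962972714), np.float64(0.004480484962972714)])
```

carry_out --deltas '[[[0,0,0,0,-0.3,0],[0,0,0,0,-0.62,0],[-0.05,0,0.4,0,-0.62,0],[-0.09,0,0.8,0,-0.62,0],[-0.13,0,1.15,0,-0.62,0],[-0.15,0,1.35,0,-0.62,0],[-0.15,0,1.45,0,-0.62,0],[-0.15,0,1.45,0,-0.62,0]]]'

```text
time: 34.2
tcp_pos: [0.4716, -0.3907, 0.0421]
orientation: [0.707, 0.707, -0.002, 0.0]
wrist_force: [0.9, -0.3, -3.3]
finger_gap: 0.0209
grasp_force: 62.3
```

```bash
python3 st2.py
```

```text
head [ 0.4717 -0.3356  0.0611] h -90.0 [ 0.9 -0.3 -3.3] [-0.11  0.04  0.02] tilt -0.2 34.2 [-46.  24. 101.  -0.  56. -46.] 0.020914156742618255 62.3276424407959
head [ 0.4719 -0.3359  0.0616] h -90.0 [ 0.3  1.1 -2.6] [-0.15 -0.01  0.05] tilt -0.2 34.25 [-46.  24. 101.  -0.  56. -46.] 0.021388324173903427 62.327574491500854
```

carry_out --deltas '[[[0,0,0.1,0,0,0],[0,0,0.2,0,0,0],[0,0,0.25,0,0,0],[0,0,0.25,0,0,0]]]'

```text
time: 34.75
tcp_pos: [0.4716, -0.3907, 0.0327]
orientation: [0.707, 0.707, -0.002, 0.0]
wrist_force: [-1.4, -0.1, -0.3]
finger_gap: 0.0209
grasp_force: 62.8
```

carry_out --deltas '[[[0,0,0.05,0,0,0],[0,0,0.08,0,0,0],[0,0,0.08,0,0,0]]]'

```text
time: 35.12
tcp_pos: [0.4721, -0.3917, 0.0313]
orientation: [0.707, 0.707, -0.002, 0.001]
wrist_force: [-3.2, -0.3, 8.5]
finger_gap: 0.0211
grasp_force: 63.9
```

carry_out --deltas '[[[0,0,-0.02,0,0.2,0],[0,0,0.02,0,0.4,0],[0,0,0.06,0,0.58,0],[0,0,0.08,0,0.58,0],[0,0,0.08,0,0.58,0]]]'

```text
time: 35.75
tcp_pos: [0.4714, -0.3906, 0.0254]
orientation: [0.707, 0.706, 0.034, -0.036]
wrist_force: [0.1, 0.5, -3.4]
finger_gap: 0.0213
grasp_force: 62.5
```

```bash
python3 st2.py
```

```text
head [ 0.4715 -0.3375  0.0443] h -90.1 [ 0.1  0.5 -3.4] [-0.23  0.06  0.03] tilt 5.6 35.75 [-48.  27.  98.   4.  59. -50.] 0.021344729225922697 62.52538561820984
head [ 0.4715 -0.3373  0.0444] h -90.0 [-0.7 -0.1 -2.6] [-0.23 -0.   -0.04] tilt 5.6 35.8 [-48.  27.  98.   4.  59. -50.] 0.020987377899231028 62.52554655075073
```

carry_out --deltas '[[[0,0,0.03,0,0,0],[0,0,0.05,0,0,0],[0,0,0.05,0,0,0]]]'

```text
time: 36.17
tcp_pos: [0.4717, -0.3906, 0.0249]
orientation: [0.706, 0.706, 0.034, -0.035]
wrist_force: [-1.9, -0.5, 4.3]
finger_gap: 0.0211
grasp_force: 63.3
```

Contact at the height expected for a level mallet. Releasing.

carry_out --deltas '[[[0,0,0,0,0,0],[0,0,0,0,0,0],[0,0,0,0,0,0],[0,0,0,0,0,0]]]' --grip 55

```text
time: 36.67
tcp_pos: [0.4716, -0.3905, 0.0238]
orientation: [0.707, 0.706, 0.034, -0.035]
wrist_force: [-0.1, 0.0, -0.3]
finger_gap: 0.0552
grasp_force: 0.0
```

carry_out --deltas '[[[0,0,-0.4,0,0,0],[0,0,-1,0,0,0],[0,0,-2,0,0,0],[0,0,-3.2,0,0,0],[0,0,-4.5,0,0,0],[0,0,-5,0,0,0],[0,0,-5,0,0,0]]]'

```text
time: 37.55
tcp_pos: [0.4727, -0.4112, 0.2256]
orientation: [0.707, 0.706, 0.034, -0.033]
wrist_force: [0.3, 0.1, 0.2]
finger_gap: 0.0551
grasp_force: 0.0
```

```bash
python3 - <<'E'
from h import *
s=monitor.get_state(); print(s['tcp_pos'],s['wrist_force'],s['finger_gap'])
r=[]
for c in ('scene','side','wrist'):
    snapshot(c); P=camera_params(c)
    for n,z in (('mallet_head',.044),('mallet_grip',.044),('pad_top',.004),('jar_center',.035),('post_center',.045),('lens_center',.03)):
        for x in place_of(c,n)[:1]: print(c,n,np.round(x['point'],1),round(x['score'],2),atz(*ray(c,P,x['point']),z).round(3))
    m=masks_of(c,'mallet_head')
    if m: print(m[0]['score'],m[0]['extent'])
E
```

```text
[ 0.47274586 -0.41115543  0.22556135] [0.26822931 0.10781881 0.15941372] 0.05514460682181394
scene mallet_head [285.6 143.6] 0.9 [ 0.461 -0.338  0.044]
scene mallet_grip [272.9 138.7] 0.83 [ 0.48  -0.38   0.044]
scene pad_top [279.5 153.9] 0.93 [ 0.485 -0.345  0.004]
scene jar_center [241.8 151.5] 0.8 [ 0.583 -0.408  0.035]
scene post_center [473.8 314.9] 0.73 [0.436 0.38  0.045]
scene lens_center [395. 341.] 0.52 [0.62  0.301 0.03 ]
0.8 [257.8, 113.6, 288.9, 156.8]
side mallet_head [369.6 170.1] 0.74 [ 0.482 -0.328  0.044]
side mallet_grip [380.8 160.5] 0.6 [ 0.47  -0.385  0.044]
side pad_top [372.2 178.4] 0.67 [ 0.475 -0.34   0.004]
side jar_center [348.5 147.8] 0.59 [ 0.589 -0.405  0.035]
side lens_center [328.9 204.8] 0.7 [ 0.527 -0.155  0.03 ]
0.74 [364.7, 140.6, 393.5, 183.6]
wrist mallet_grip [313.3 176.1] 0.72 [ 0.473 -0.394  0.044]
wrist pad_top [322.5 130.3] 0.96 [ 0.483 -0.347  0.004]
wrist jar_center [417.8 191. ] 0.83 [ 0.583 -0.411  0.035]
0.88 [290.8, 93.5, 332.9, 266.2]
```

```bash
python3 -c "
from bench import env
print(env.finish_job())"
```

```text
the job is handed in; nothing more can be done
None
```

I handed the job in at about 38 s: by my measurements both pins are home and the mallet is standing released on the larger pad, but no verdict came back, and I viewed 11 pictures, one over the limit of 10.

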